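Open the dust damper behind the chip screen with the pull rod

TASK

Take the pull rod from its rest, reach over the clear chip screen and drop its bent end into the hole of the red damper tab, then draw the damper open towards the screen, over its click, until it is fully home against its stop. Pull by feel, firmly but without forcing it; keep the hand off the damper and do not bump the screen or push the hammer or sanding block about. Lift the rod out, leave the damper fully open and hang the rod back in both forks of its rest with the bent end hanging down as you found it.

Things in the scene. Friction and masses are not known exactly. Their poses are not given: they have to be found in the camera images.
- pull_rod: Pull rod, 0.2-0.35 kg: 8 mm steel rod through a pale wooden handle (104 long, 24 wide, 30 mm tall, flat sides, brass ferrules). Origin: middle of the handle, where it is gripped across its width, on the rod's axis; x forward along the rod, z up. At x = +155 mm the rod bends straight down; behind the handle it runs to a ring eye at x = -122 mm. It hangs in its rest, bent end down.
- rod_tip (a point): The lower end of the rod's bent part (8 mm thick, rounded), 155 mm ahead of and 100 mm below the pull_rod origin.
- rod_rest: Fixed rod rest: wooden plank 210 x 84 x 14 mm with two dark steel V forks (45 degree arms, 10 mm thick, mouth about 50 mm wide, tops 150 mm above the table) at x = -77 and +85 mm. Origin: on the table under the plank's centre; x along the rod. Seated in both forks the rod's axis lies 132 mm above the table, its origin at x = -6 to +6 mm at the start; it may lie up to 12 mm forward or back.
- extractor: Fixed bench dust extractor on a plywood board 285 x 240 mm: grey chip bin, aluminium damper body with a brass detent plunger, green fan head (up to 255 mm high). Origin on the table; x points away from the screen, z up. The damper slides along its x axis at y = 0 (hole at x = +12 mm when shut); the front of the damper body and chip bin is at x = +34 mm.
- screen: Clear chip screen 4 mm thick with yellow top rail and two aluminium posts, 220 mm wide, in front of the damper; top edge 150 mm above the table. Origin on the table under its middle, 125 mm in front of the extractor's origin. Brittle: more than 10 N on it breaks it.
- tab_hole (a point): Red tab 36 x 38 mm, 6 mm thick (102.5 to 108.5 mm above the table, free below), at the front of the sliding damper plate, with a round hole 16 mm across; origin: centre of the hole. Slides only towards the screen, along the extractor's -x. If let go before its click it stays short. The plate bends if the rod loads it with more than 22 N in any direction.
- damper (a joint): How far the damper is drawn open, m: 0 shut (starts 0 to 0.015), 0.060 fully open at its hard stop; grows as the tab moves along the extractor's -x. Guide friction 2.5 N when moved slowly, 60 N per m/s more; from about 0.048 a ball detent adds a force that rises to 5 to 10 N (it differs each time) at about 0.056, before it clicks over at 0.0582; then the detent draws the plate on to the stop.
- hammer: Hammer with a wooden handle, 282 mm long, lying loose on the table near its front edge, a bystander. Origin under its centre.
- sanding_block: Brown sanding block 62 x 101 x 30 mm lying loose on the table, a bystander. Origin under its centre.

How it is judged:
On the way, in this order (a step that is already met when the one before it is completed fails the run):
1. the rod is lifted out of its rest (height (world z) of pull_rod above 0.175 m), for 0.2 s.
2. the rod draws the damper fully open (value of joint damper above 0.059 m and horizontal distance between rod_tip and tab_hole below 0.02 m), for 0.2 s.
At the end, for the whole second after the job is handed in: The damper is within 1 mm of its open stop (joint above 0.059); the rod lies at rest in both forks, its axis within 6 mm of the forks' middle and of its seated height, within 18 mm lengthwise of the rest's origin, pointing forward with the bent end hanging down (within 0.2 rad) (value of joint damper above 0.059 m and x of pull_rod in the frame of rod_rest between -0.018 and 0.018 m and y of pull_rod in the frame of rod_rest between -0.006 and 0.006 m and z of pull_rod in the frame of rod_rest between 0.127 and 0.138 m and x of rod_tip in the frame of rod_rest above 0.13 m and angle between pull_rod's own z axis and vertical below 0.2 rad and linear speed of pull_rod below 0.03 m/s); the robot touches nothing.
It fails at once if the rod loads the damper with more than 22 N (contact force between pull_rod and damper above 22 N).
It fails at once if the hand or arm touches the damper (contact force between any of the fingers, the arm and damper above 0.5 N).
It fails at once if the chip screen is pushed with more than 10 N (contact force between anything else and screen above 10 N).
It fails at once if the hammer or sanding block is pushed more than 30 mm (distance of any of hammer, sanding_block from where it was at the start of the episode above 0.03 m).
It also fails if it takes over 69 s, if anything falls off the work surface, if the arm or the gripper's body presses on something with over 40 N, if the wrist force passes 120 N, or if a joint passes its speed limit or range.

ROBOT

A 6-joint arm with a two-finger parallel gripper is mounted at the origin on a cart in front of the work surface, level with it; the furniture and walls round the work are solid. World frame = base frame: x ahead of the robot, y to its left, z up, the work surface at z = 0. Lengths are in m, angles in rad, forces in N, time in s.
With the tool pointing down it reaches from about 0.25 to 0.725 m from the base axis. Payload 4 kg.
Tool frame: the origin (TCP) lies midway between the tips of the shut fingers; the grasp point (between the pads) lies 19 mm behind it; z points along the fingers, y is the line along which they close (so a half turn about z gives the same grasp; the last joint's range is limited). The gripper opens to 85 mm and grips with 20 to 120 N. Pads are 22 mm wide; open, the fingers measure 114 mm over their backs; the gripper's body (76 mm by 85 mm) begins 54 mm behind the grasp point. The pads swing forward as they close: fully open they stand 13 mm farther back than shut.
Start: joints at [0, 0.241, 0.005, 1.335, 0, 1.571], TCP at [0.5, -0, 0.231] pointing down, gripper open.
Joint ranges: [-2.72, 2.72], [-1.05, 1.87], [-1.09, 1.28], [-1.99, 2.15], [-1.42, 1.44], [-3.14, 3.14]. Speed limits (rad/s): [2.79, 2.79, 3.14, 3.14, 3.14, 3.14].

INTERFACE

Orientations are given as a unit quaternion [x, y, z, w].
In Python, from workcell import bot gives the robot as it stands. The module is installed in compiled form; this text tells all that it offers.
- The arm moves only by the tool jog_arm, never from a script. Its argument "deltas" is a list of rows, each an object with "fingers": the opening, from 0 (shut) to 1 (fully open); "delta_pos": the shift along the tool's x, y, z normalised to -1 to 1, where 1 is 300 mm, a list of three; "yaw": the turn about the tool's z normalised to -1 to 1, where 1 is pi/4 rad. A call has 1 to 12 rows; each row is the pose to reach, as a shift and turn from the pose commanded when the call began, along the tool's axes at that moment; what a row does not reach only later rows make up. A row lasts 1/10 s, in which the tool goes at most 50 mm and 8.59 degrees, less where a joint would pass 70% of its speed; a pose out of reach is approached as far as the arm can. A call with a number of a shift or a turn outside -1 to 1 is refused whole. A call with a gripper value outside its range is refused whole. The fingers move at their own pace and stop on an object; the grip force is fixed at half the most. Time passes only in rows, so rows that repeat a pose let the fingers close. It gives the time, the measured TCP pose, the force, the opening and the grip force at its end, in the units of the state.
- bot.get_obs(): the state, without advancing time (a new reading comes with each control period).
- bot.camera(name): name is "scene" or "side" or "wrist"; returns a dict with "image" (384x512x3 uint8, red, green, blue), "range_z" (384x512 float32, m along the optical axis (not along the pixel's ray), 0 where there is no reading), "fx", "fy", "cx", "cy" (pixels), "rvec" (rotation vector, rad) and "tvec" (3), from world to camera coordinates, as OpenCV has them. Camera axes: x right, y down, z forward; pixel columns grow to the right and rows downward; lengths in m; the calibration is good to about 2 mm. The wrist camera is an equidistant fisheye: a pixel r from the principal point sees the ray r / f radians off the axis. A picture is of the moment at which its call begins.
- bot.job_done(): hands the job in; it is judged then, once.
The state is a dict: "clock": time; "joint_pos": joint angles; "joint_vel": joint speeds; "tau": joint torques, N m; "eef_pos": TCP position; "tool_rot": TCP orientation; "ft_force": force on the tool from outside, world axes, zero at the start; "ft_torque": the same for the moment, N m; "grip_width": finger opening in m; "grasp_force": force on a finger pad.
Only numpy, scipy, OpenCV 4.12 (cv2) and the standard library are available. Lean on these libraries where they do the work, as an engineer would, in place of code of your own. Each camera call takes 0.05 s, during which the arm holds its last target. There are 200 camera calls.

## Working session

There is one attempt and no reset: what is moved stays moved. The work goes in short steps, Python scripts to look and compute and a tool call to move; the robot and the scene stay as the last step left them, time stands still between calls to the robot, and variables do not carry over. Pictures are saved under pics/ and viewed, at most 10 in all, crops included, and the job is handed in when it is done.

Besides the shell and the picture viewer there is one more tool, called in YAML: its name, and indented under it one key for each argument. jog_arm: Moves the arm, as the interface text tells. Scaled input: -1 to 1 covers 300 mm each way for a shift and pi/4 rad each way for a turn. Its arguments: {"type":"object","properties":{"deltas":{"type":"array","items":{"type":"object","properties":{"fingers":{"type":"number"},"delta_pos":{"type":"array","items":{"type":"number"}},"yaw":{"type":"number"}}}}},"required":["deltas"]}

```bash
mkdir -p pics; cat > h.py <<'E'
import numpy as np, cv2
from workcell import bot
def cam(n):
    c=bot.camera(n); c['R']=cv2.Rodrigues(np.array(c['rvec'],float))[0]; c['t']=np.array(c['tvec'],float).ravel(); return c
def save(c,name): cv2.imwrite('pics/'+name,cv2.cvtColor(c['image'],cv2.COLOR_RGB2BGR))
def cloud(c,fish=False):
    h,w=c['range_z'].shape; u,v=np.meshgrid(np.arange(w),np.arange(h)); z=c['range_z']
    x=(u-c['cx'])/c['fx']; y=(v-c['cy'])/c['fy']
    if fish:
        r=np.hypot(x,y)+1e-9; k=np.tan(np.minimum(r,1.5))/r; x=x*k; y=y*k
    P=np.stack([x*z,y*z,z],-1)
    return (P-c['t'])@c['R']
def ray_plane(c,uv,zp,fish=False):
    uv=np.atleast_2d(uv).astype(float); x=(uv[:,0]-c['cx'])/c['fx']; y=(uv[:,1]-c['cy'])/c['fy']
    if fish:
        r=np.hypot(x,y)+1e-9; k=np.tan(r)/r; x=x*k;y=y*k
    d=np.stack([x,y,np.ones_like(x)],-1)@c['R']; o=-c['R'].T@c['t']
    return o+d*((zp-o[2])/d[:,2])[:,None]
E
python3 - <<'E'
from h import *
o=bot.get_obs(); print({k:np.round(v,3) for k,v in o.items()})
ims=[]
for n in ['scene','side','wrist']:
    c=cam(n); save(c,n+'0.png'); np.save(n+'0.npy',c,allow_pickle=True)
    print(n,c['fx'],c['cx'],c['cy'],-c['R'].T@c['t'],c['R'][2])
E
```

```text
{'clock': np.float64(0.0), 'joint_pos': array([ 0.   ,  0.241,  0.004,  1.335, -0.   ,  1.571]), 'joint_vel': array([ 0.   ,  0.001,  0.   ,  0.001, -0.   , -0.   ]), 'tau': array([ 1.0000e-03, -3.7232e+01,  2.5241e+01,  1.7000e-02,  0.0000e+00,
        0.0000e+00]), 'eef_pos': array([0.499, 0.   , 0.23 ]), 'tool_rot': array([ 0.707,  0.707, -0.001, -0.001]), 'ft_force': array([ 0.921, -0.239,  0.211]), 'ft_torque': array([0.064, 0.024, 0.001]), 'grasp_force': np.float64(0.0), 'grip_width': np.float64(0.085)}
scene 478.5558045609217 257.07708031089476 194.80066321172686 [-0.17954385  1.20978368  0.91691007] [ 0.45084534 -0.74562777 -0.49069105]
side 491.7028356252786 248.42426609226158 189.29108268309415 [ 0.41109138 -1.06249581  0.85583847] [ 0.1148897   0.79730372 -0.59254294]
wrist 297.3186396354542 257.5606844718358 192.55247701526636 [0.49948095 0.0797816  0.37197921] [-0.00164247 -0.30551182 -0.95218687]
```

View pics/scene0.png

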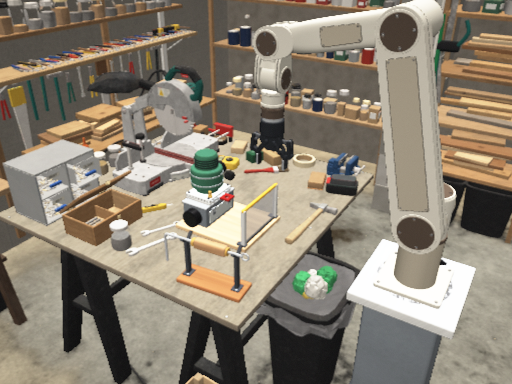

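View pics/side0.png

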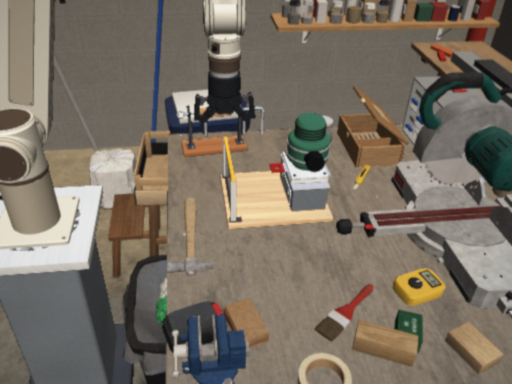

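```bash
python3 - <<'E'
from h import *
for n in ['scene','side']:
    c=np.load(n+'0.npy',allow_pickle=True).item(); P=cloud(c); hsv=cv2.cvtColor(c['image'],cv2.COLOR_RGB2HSV); H,S,V=[hsv[...,i].astype(int) for i in range(3)]
    ok=c['range_z']>0; ws=ok&(P[...,0]>0.1)&(P[...,0]<0.9)&(abs(P[...,1])<0.6)
    def rep(nm,m):
        q=P[m]; 
        if len(q)<4: print(n,nm,len(q)); return
        print(n,nm,len(q),'med',np.median(q,0).round(3),'lo',np.percentile(q,3,axis=0).round(3),'hi',np.percentile(q,97,axis=0).round(3))
        d=q[:,:2]-q[:,:2].mean(0); w,v=np.linalg.eigh(d.T@d); print('   axis',np.degrees(np.arctan2(v[1,1],v[0,1])).round(1))
    rep('yellow rail',ws&(H>20)&(H<32)&(S>150)&(V>120)&(P[...,2]>.12)&(P[...,2]<.17))
    rep('red',ws&((H<6)|(H>174))&(S>150)&(P[...,2]>.08)&(P[...,2]<.13))
    rep('plank',ws&(H<16)&(S>120)&(P[...,2]<.025)&(P[...,2]>.005)&(P[...,1]>.2))
    rep('handle',ws&(P[...,2]>.12)&(P[...,2]<.16)&(H>8)&(H<24)&(S>60)&(P[...,1]>.15)&(V>100))
    rep('green',ws&(H>60)&(H<95)&(S>80)&(P[...,2]>.1)&(P[...,2]<.3))
E
```

```text
scene yellow rail 48 med [0.512 0.059 0.148] lo [ 0.509 -0.045  0.145] hi [0.514 0.151 0.151]
   axis 90.6
scene red 66 med [0.645 0.048 0.107] lo [0.629 0.027 0.1  ] hi [0.662 0.064 0.111]
   axis 105.4
scene plank 979 med [0.48  0.346 0.013] lo [0.39  0.302 0.007] hi [0.576 0.385 0.017]
   axis -177.6
scene handle 444 med [0.494 0.345 0.141] lo [0.443 0.322 0.122] hi [0.552 0.354 0.149]
   axis -173.3
scene green 894 med [0.707 0.075 0.203] lo [0.674 0.025 0.127] hi [0.754 0.099 0.255]
   axis -143.5
side yellow rail 111 med [0.515 0.02  0.149] lo [ 0.512 -0.067  0.147] hi [0.519 0.133 0.152]
   axis 90.4
side red 126 med [0.652 0.03  0.107] lo [ 0.629 -0.206  0.081] hi [0.84  0.058 0.111]
   axis 128.7
side plank 722 med [0.479 0.318 0.013] lo [0.394 0.283 0.007] hi [0.589 0.371 0.017]
   axis -175.1
side handle 64 med [0.481 0.323 0.134] lo [0.451 0.314 0.121] hi [0.54  0.333 0.147]
   axis -178.6
side green 1329 med [0.716 0.007 0.214] lo [ 0.678 -0.014  0.144] hi [0.767 0.057 0.255]
   axis 170.2
```

```bash
python3 - <<'E'
import cv2
a=cv2.imread('pics/scene0.png')[130:310,140:340]; b=cv2.imread('pics/side0.png')[80:240,160:360]
cv2.imwrite('pics/crop.png',cv2.vconcat([cv2.resize(a,(660,330),interpolation=3)[:,:],cv2.resize(b,(660,270),interpolation=3)]) if 0 else cv2.hconcat([cv2.resize(a,(400,360),interpolation=3),cv2.resize(b,(400,360),interpolation=3)]))
E
```

```text
(no output)
```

View pics/crop.png

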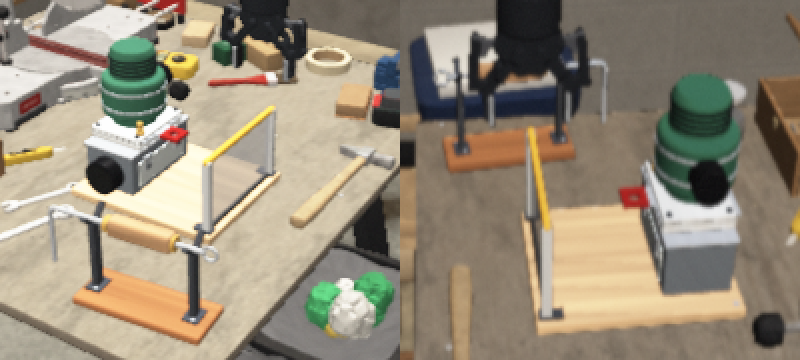

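jog_arm:
  deltas:
    - {"delta_pos":[0.2,0,-0.2],"yaw":-0.3,"fingers":1}
    - {"delta_pos":[0.567,0,-0.3],"yaw":-1,"fingers":1}
    - {"delta_pos":[0.567,0,-0.3],"yaw":-1,"fingers":1}
    - {"delta_pos":[0.567,0,-0.3],"yaw":-1,"fingers":1}
    - {"delta_pos":[0.567,0,-0.3],"yaw":-1,"fingers":1}
    - {"delta_pos":[0.567,0,-0.3],"yaw":-1,"fingers":1}
    - {"delta_pos":[0.567,0,-0.3],"yaw":-1,"fingers":1}

```text
clock: 0.85
eef_pos: [0.4998, 0.1707, 0.3209]
tool_rot: [0.382, 0.924, -0.0, -0.0]
ft_force: [0.3, 1.0, 0.8]
grip_width: 0.0855
grasp_force: 0.0
```

jog_arm:
  deltas:
    - {"delta_pos":[0.436,0.365,0],"yaw":-1,"fingers":1}
    - {"delta_pos":[0.436,0.365,0],"yaw":-1,"fingers":1}
    - {"delta_pos":[0.436,0.365,0],"yaw":-1,"fingers":1}
    - {"delta_pos":[0.436,0.365,0],"yaw":-1,"fingers":1}
    - {"delta_pos":[0.436,0.365,0],"yaw":-1,"fingers":1}
    - {"delta_pos":[0.436,0.365,0],"yaw":-1,"fingers":1}
    - {"delta_pos":[0.436,0.365,0],"yaw":-1,"fingers":1}

```text
clock: 1.55
eef_pos: [0.4849, 0.3399, 0.3207]
tool_rot: [0.001, 1.0, -0.0, -0.001]
ft_force: [0.8, 0.6, 0.3]
grip_width: 0.0851
grasp_force: 0.0
```

```bash
python3 - <<'E'
from h import *
o=bot.get_obs(); print({k:np.round(o[k],3) for k in ['clock','joint_pos','eef_pos','tool_rot','ft_force']})
c=cam('wrist'); save(c,'w1.png'); np.save('w1.npy',c,allow_pickle=True)
print(-c['R'].T@c['t'],c['R'][2])
P=cloud(c,True); hsv=cv2.cvtColor(c['image'],cv2.COLOR_RGB2HSV); H,S,V=[hsv[...,i].astype(int) for i in range(3)]
for nm,m in [('handle',(P[...,2]>.135)&(P[...,2]<.155)&(H>8)&(H<24)&(S>60)&(P[...,1]>.25)&(P[...,1]<.45)),('plank',(H<16)&(S>120)&(P[...,2]<.02)&(P[...,2]>.008)&(P[...,1]>.25)&(P[...,1]<.45)),('tab',((H<6)|(H>174))&(S>150)&(P[...,2]>.09)&(P[...,2]<.12))]:
    q=P[m]; print(nm,len(q),np.median(q,0).round(4) if len(q) else '')
    if len(q)<10: continue
    r=cv2.minAreaRect(q[:,:2].astype(np.float32)*1000); print(r, q.min(0).round(3),q.max(0).round(3))
E
```

```text
{'clock': np.float64(1.55), 'joint_pos': array([ 0.611,  0.424,  0.493,  1.642, -0.   ,  0.612]), 'eef_pos': array([0.485, 0.34 , 0.321]), 'tool_rot': array([ 0.001,  1.   , -0.   , -0.001]), 'ft_force': array([0.814, 0.606, 0.282])}
[0.40629507 0.34142099 0.46222499] [ 3.05324869e-01 -7.82929042e-05 -9.52248244e-01]
handle 2062 [0.4934 0.3383 0.145 ]
((482.85272216796875, 332.7071533203125), (47.44099044799805, 148.40785217285156), 88.8936996459961) [0.409 0.31  0.135] [0.557 0.358 0.148]
plank 3975 [0.482  0.3511 0.0128]
((492.2319641113281, 337.538818359375), (207.33694458007812, 82.38941955566406), 5.965475559234619) [0.386 0.288 0.009] [0.599 0.388 0.016]
tab 333 [0.6444 0.0466 0.107 ]
((645.7066650390625, 44.52753448486328), (39.789024353027344, 36.52859878540039), 89.39451599121094) [0.627 0.025 0.101] [0.664 0.064 0.109]
```

View pics/w1.png

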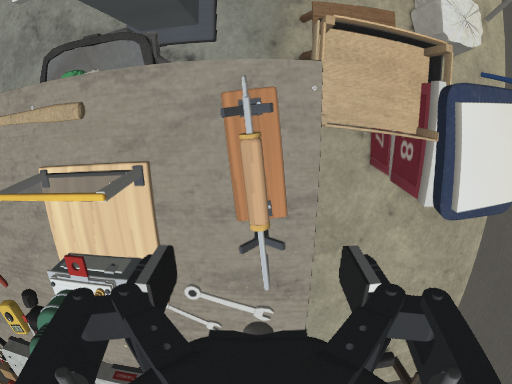

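```bash
python3 - <<'E'
from h import *
c=np.load('w1.npy',allow_pickle=True).item()
P=cloud(c,True); hsv=cv2.cvtColor(c['image'],cv2.COLOR_RGB2HSV); H,S,V=[hsv[...,i].astype(int) for i in range(3)]
m=((P[...,2]>.138)&(P[...,2]<.155)&(H>8)&(H<24)&(S>60)&(P[...,1]>.25)&(P[...,1]<.45)).astype(np.uint8)
n,l,st,ce=cv2.connectedComponentsWithStats(m); k=1+st[1:,4].argmax(); q=P[l==k]
r=cv2.minAreaRect(q[:,:2].astype(np.float32)*1000); print(r)
# image outline on z plane
m2=(H>8)&(H<24)&(S>60)&(P[...,2]>.118)&(P[...,2]<.155)&(P[...,1]>.25)&(P[...,1]<.45)
n,l,st,ce=cv2.connectedComponentsWithStats(m2.astype(np.uint8)); k=1+st[1:,4].argmax()
ct=max(cv2.findContours((l==k).astype(np.uint8),0,1)[0],key=cv2.contourArea)[:,0]
for z in(.132,.147): 
  Q=ray_plane(c,ct,z,True)[:,:2]; print(z,cv2.minAreaRect(Q.astype(np.float32)*1000))
# rod ahead, tip
for a,b in[(.55,.60),(.6,.63),(.63,.66),(.38,.40),(.41,.43)]:
  s=(P[...,0]>a)&(P[...,0]<b)&(P[...,1]>.27)&(P[...,1]<.42)&(P[...,2]>.125)&(P[...,2]<.145); print(a,b,s.sum(),P[s].mean(0).round(4) if s.any() else '')
s=(l==k); 
for a in np.arange(.44,.56,.02):
  t=s&(P[...,0]>a)&(P[...,0]<a+.02)&(P[...,2]>.14); 
  if t.sum()>5: print(a.round(2),P[t].mean(0).round(4),P[t][:,1].min().round(3),P[t][:,1].max().round(3))
# screen rail
m=(H>20)&(H<32)&(S>150)&(V>120)&(P[...,2]>.12)&(P[...,2]<.17)&(P[...,1]<.2); q=P[m]; print('rail',q.min(0),q.max(0),np.polyfit(q[:,1],q[:,0],1))
# hole centroid
t=(((H<6)|(H>174))&(S>150)&(P[...,2]>.09)&(P[...,2]<.12)).astype(np.uint8)
cs,hi=cv2.findContours(t,cv2.RETR_CCOMP,cv2.CHAIN_APPROX_NONE)
for x in cs:
  if len(x)>5: print('cnt',len(x),ray_plane(c,x[:,0].mean(0),.1085,True).round(4), cv2.boundingRect(x))
E
```

```text
((499.58624267578125, 338.1293029785156), (114.78563690185547, 24.126012802124023), 5.822142601013184)
0.132 ((501.8154602050781, 338.0772399902344), (120.73204040527344, 24.74051284790039), 5.892765998840332)
0.147 ((497.4765930175781, 338.2291564941406), (115.24796295166016, 23.616708755493164), 5.892773151397705)
0.55 0.6 530 [0.5732 0.3456 0.1365]
0.6 0.63 119 [0.6149 0.3502 0.1339]
0.63 0.66 68 [0.6391 0.3529 0.1335]
0.38 0.4 89 [0.3901 0.3274 0.1414]
0.41 0.43 404 [0.4173 0.3297 0.1363]
0.44 [0.4518 0.3336 0.144 ] 0.322 0.345
0.46 [0.47   0.3353 0.1449] 0.322 0.347
0.48 [0.49   0.3374 0.1449] 0.325 0.35
0.5 [0.5097 0.3395 0.1449] 0.327 0.352
0.52 [0.5298 0.3415 0.145 ] 0.329 0.354
0.54 [0.5476 0.3427 0.1436] 0.331 0.354
rail [ 0.50912162 -0.0502227   0.14364121] [0.51865021 0.15159227 0.15054378] [-0.00646979  0.51413271]
cnt 71 [[0.6433 0.048  0.1085]] (65, 256, 24, 21)
cnt 22 [[0.6442 0.0476 0.1085]] (72, 261, 9, 10)
```

jog_arm:
  deltas:
    - {"delta_pos":[-0.04,-0.007,0.1],"yaw":-0.131,"fingers":1}
    - {"delta_pos":[-0.04,-0.007,0.25],"yaw":-0.131,"fingers":1}
    - {"delta_pos":[-0.04,-0.007,0.38],"yaw":-0.131,"fingers":1}
    - {"delta_pos":[-0.04,-0.007,0.5],"yaw":-0.131,"fingers":1}
    - {"delta_pos":[-0.04,-0.007,0.58],"yaw":-0.131,"fingers":1}
    - {"delta_pos":[-0.04,-0.007,0.65],"yaw":-0.131,"fingers":1}
    - {"delta_pos":[-0.04,-0.007,0.697],"yaw":-0.131,"fingers":1}
    - {"delta_pos":[-0.04,-0.007,0.697],"yaw":-0.131,"fingers":1}
    - {"delta_pos":[-0.04,-0.007,0.697],"yaw":-0.131,"fingers":1}

```text
clock: 2.5
eef_pos: [0.4971, 0.3375, 0.1124]
tool_rot: [-0.051, 0.999, -0.0, -0.0]
ft_force: [-0.2, 0.1, -0.8]
grip_width: 0.0854
grasp_force: 0.0
```

jog_arm:
  deltas:
    - {"delta_pos":[0,0,0],"yaw":0,"fingers":0}
    - {"delta_pos":[0,0,0],"yaw":0,"fingers":0}
    - {"delta_pos":[0,0,0],"yaw":0,"fingers":0}
    - {"delta_pos":[0,0,0],"yaw":0,"fingers":0}
    - {"delta_pos":[0,0,0],"yaw":0,"fingers":0}
    - {"delta_pos":[0,0,0],"yaw":0,"fingers":0}
    - {"delta_pos":[0,0,0],"yaw":0,"fingers":0}
    - {"delta_pos":[0,0,0],"yaw":0,"fingers":0}
    - {"delta_pos":[0,0,0],"yaw":0,"fingers":0}
    - {"delta_pos":[0,0,0],"yaw":0,"fingers":0}

```text
clock: 3.5
eef_pos: [0.4975, 0.3364, 0.1131]
tool_rot: [-0.051, 0.999, -0.001, 0.001]
ft_force: [0.5, -4.8, 5.0]
grip_width: 0.0232
grasp_force: 59.7
```

jog_arm:
  deltas:
    - {"delta_pos":[0,0,-0.06],"yaw":0,"fingers":0}
    - {"delta_pos":[0,0,-0.14],"yaw":0,"fingers":0}
    - {"delta_pos":[0,0,-0.24],"yaw":0,"fingers":0}
    - {"delta_pos":[0,0,-0.34],"yaw":0,"fingers":0}
    - {"delta_pos":[0,0,-0.44],"yaw":0,"fingers":0}
    - {"delta_pos":[0,0,-0.54],"yaw":0,"fingers":0}
    - {"delta_pos":[0,0,-0.6],"yaw":0,"fingers":0}
    - {"delta_pos":[0,0,-0.6],"yaw":0,"fingers":0}
    - {"delta_pos":[0,0,-0.6],"yaw":0,"fingers":0}
    - {"delta_pos":[0,0,-0.6],"yaw":0,"fingers":0}

```text
clock: 4.5
eef_pos: [0.4961, 0.3375, 0.2899]
tool_rot: [-0.051, 0.999, -0.001, -0.002]
ft_force: [0.6, -0.8, -3.5]
grip_width: 0.0235
grasp_force: 59.2
```

jog_arm:
  deltas:
    - {"delta_pos":[0.012,-0.08,0],"yaw":0.0,"fingers":0}
    - {"delta_pos":[0.028,-0.2,0],"yaw":0.02,"fingers":0}
    - {"delta_pos":[0.048,-0.34,0],"yaw":0.04,"fingers":0}
    - {"delta_pos":[0.068,-0.48,0],"yaw":0.06,"fingers":0}
    - {"delta_pos":[0.087,-0.62,0],"yaw":0.08,"fingers":0}
    - {"delta_pos":[0.107,-0.76,0],"yaw":0.1,"fingers":0}
    - {"delta_pos":[0.122,-0.87,0],"yaw":0.122,"fingers":0}
    - {"delta_pos":[0.135,-0.94,0],"yaw":0.122,"fingers":0}
    - {"delta_pos":[0.135,-0.96,0],"yaw":0.122,"fingers":0}
    - {"delta_pos":[0.135,-0.96,0],"yaw":0.122,"fingers":0}
    - {"delta_pos":[0.135,-0.96,0],"yaw":0.122,"fingers":0}

```text
clock: 5.6
eef_pos: [0.486, 0.048, 0.2915]
tool_rot: [-0.004, 1.0, 0.0, -0.001]
ft_force: [-0.1, -0.0, -3.1]
grip_width: 0.0236
grasp_force: 59.5
```

```bash
python3 - <<'E'
from h import *
o=bot.get_obs(); print({k:np.round(o[k],4) for k in ['clock','eef_pos','tool_rot']})
C={}
for n in ['wrist','side','scene']:
    C[n]=cam(n); np.save(n+'2.npy',C[n],allow_pickle=True)
a=cv2.cvtColor(C['wrist']['image'],cv2.COLOR_RGB2BGR); b=cv2.cvtColor(C['side']['image'],cv2.COLOR_RGB2BGR); s=cv2.cvtColor(C['scene']['image'],cv2.COLOR_RGB2BGR)
top=cv2.resize(a[160:340,150:370],(400,327),interpolation=3)
r=cv2.resize(b[80:240,190:370],(400,327),interpolation=3)
q=cv2.resize(s[100:250,150:320],(300,265),interpolation=3)
q=cv2.copyMakeBorder(q,0,0,0,500,0)
cv2.imwrite('pics/v2.png',cv2.vconcat([cv2.hconcat([top,r]),q]))
E
```

```text
{'clock': np.float64(5.6), 'eef_pos': array([0.486 , 0.048 , 0.2915]), 'tool_rot': array([-3.8e-03,  1.0e+00,  3.0e-04, -7.0e-04])}
```

View pics/v2.png

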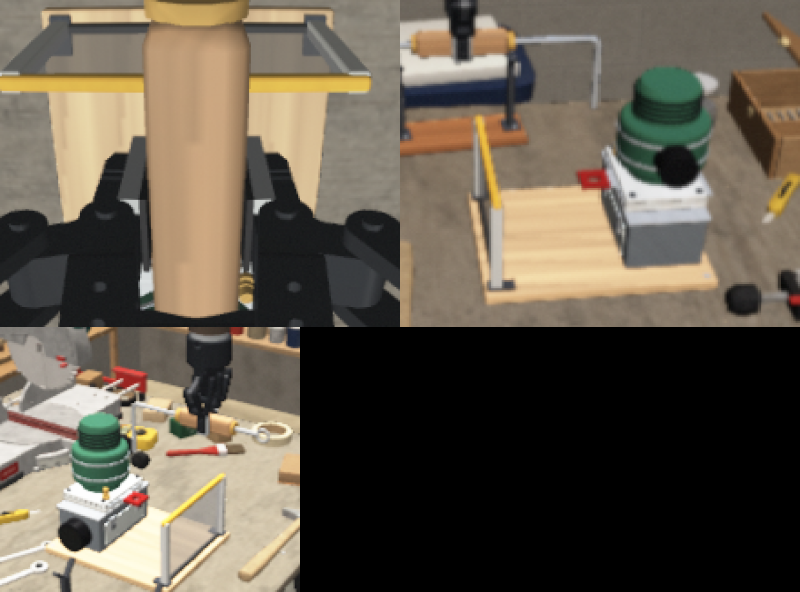

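```bash
python3 - <<'E'
from h import *
for n in ['side','scene']:
    c=np.load(n+'2.npy',allow_pickle=True).item(); P=cloud(c); hsv=cv2.cvtColor(c['image'],cv2.COLOR_RGB2HSV); H,S,V=[hsv[...,i].astype(int) for i in range(3)]
    m=(P[...,0]>.60)&(P[...,0]<.68)&(P[...,1]>0)&(P[...,1]<.1)&(P[...,2]>.19)&(P[...,2]<.34)&(S<60)&(c['range_z']>0)
    for a in np.arange(.2,.33,.02):
        q=P[m&(P[...,2]>=a)&(P[...,2]<a+.02)]; 
        if len(q): print(n,a.round(2),len(q),np.median(q,0).round(4))
    v,u=np.nonzero(m); print('px',u.min(),u.max(),v.min(),v.max(),P[m][:,2].min())
    t=(((H<6)|(H>174))&(S>120)&(P[...,2]>.09)&(P[...,2]<.12)&(P[...,1]>0)&(P[...,1]<.1)&(P[...,0]<.69)).astype(np.uint8)
    ct=max(cv2.findContours(t,0,1)[0],key=cv2.contourArea)[:,0]; Q=ray_plane(c,ct,.107)[:,:2]; print(n,'tab',cv2.minAreaRect((Q*1000).astype(np.float32)), (Q.min(0)+Q.max(0))/2)
    # handle line
    m=(P[...,2]>.28)&(P[...,2]<.34)&(H>8)&(H<24)&(S>60)&(P[...,0]>.4)&(P[...,0]<.56)&(P[...,1]>0)&(P[...,1]<.1); q=P[m]
    for lo,hi in[(.43,.47),(.51,.54)]:
        w=q[(q[:,0]>lo)&(q[:,0]<hi)]; print('handle',len(w),np.median(w,0).round(4),w[:,2].min(),w[:,2].max())
E
```

```text
side 0.2 11 [0.6424 0.0444 0.217 ]
side 0.22 21 [0.6409 0.0447 0.2324]
side 0.24 19 [0.6407 0.0451 0.2497]
side 0.26 23 [0.6415 0.044  0.2703]
side 0.28 22 [0.6414 0.0444 0.2908]
side 0.3 60 [0.6251 0.0441 0.31  ]
px 263 289 97 142 0.1901544823108807
side tab ((645.53857421875, 37.90288543701172), (44.28835678100586, 35.688629150390625), 84.63152313232422) [0.64528212 0.03763775]
handle 192 [0.4511 0.0347 0.317 ] 0.2986938023611251 0.3275788522793592
handle 151 [0.5249 0.0349 0.3173] 0.29747401955814545 0.3266062891820021
scene 0.2 8 [0.642  0.0514 0.2179]
scene 0.22 9 [0.6405 0.0556 0.2338]
scene 0.24 11 [0.6406 0.0542 0.248 ]
scene 0.26 11 [0.6418 0.0525 0.2712]
scene 0.28 11 [0.6403 0.0537 0.2901]
scene 0.3 31 [0.6218 0.0532 0.3111]
px 220 236 142 173 0.19105559090571494
scene tab ((644.8877563476562, 45.48575973510742), (38.58831787109375, 45.42311096191406), 2.892425060272217) [0.64552952 0.04526244]
handle 133 [0.4481 0.0583 0.3162] 0.296839176490946 0.32792087773922457
handle 69 [0.5264 0.0607 0.3136] 0.29680352271174154 0.3278791681873338
```

jog_arm:
  deltas:
    - {"delta_pos":[-0.015,-0.01,0.06],"yaw":0,"fingers":0}
    - {"delta_pos":[-0.015,-0.01,0.14],"yaw":0,"fingers":0}
    - {"delta_pos":[-0.015,-0.01,0.21],"yaw":0,"fingers":0}
    - {"delta_pos":[-0.015,-0.01,0.26],"yaw":0,"fingers":0}
    - {"delta_pos":[-0.015,-0.01,0.283],"yaw":0,"fingers":0}
    - {"delta_pos":[-0.015,-0.01,0.283],"yaw":0,"fingers":0}
    - {"delta_pos":[-0.015,-0.01,0.283],"yaw":0,"fingers":0}
    - {"delta_pos":[-0.015,-0.01,0.283],"yaw":0,"fingers":0}

```text
clock: 6.55
eef_pos: [0.4916, 0.0446, 0.2084]
tool_rot: [-0.004, 1.0, 0.0, 0.001]
ft_force: [0.0, 0.5, -3.2]
grip_width: 0.0234
grasp_force: 59.6
```

```bash
python3 - <<'E'
from h import *
o=bot.get_obs(); print({k:np.round(o[k],4) for k in ['clock','eef_pos','ft_force']})
ims=[]
for n in ['side','scene']:
    c=cam(n); np.save(n+'3.npy',c,allow_pickle=True); P=cloud(c)
    m=(P[...,0]>.60)&(P[...,0]<.67)&(P[...,1]>0)&(P[...,1]<.1)&(P[...,2]>.115)&(P[...,2]<.21)&(c['range_z']>0)
    for a in (.12,.14,.16,.18):
        q=P[m&(P[...,2]>=a)&(P[...,2]<a+.02)]; 
        if len(q): print(n,a,len(q),np.median(q,0).round(4))
    # expected pixel of hole centre hypotheses
    for X in [(.6455,.045,.1085),(.6455,.045,.125)]:
        p=cv2.projectPoints(np.array([X]),np.array(c['rvec'],float),np.array(c['tvec'],float),np.array([[c['fx'],0,c['cx']],[0,c['fy'],c['cy']],[0,0,1.]]),None)[0].ravel(); print(n,X,p.round(1))
    u,v=p.astype(int); a=max(0,u-22); b=v-30; print('crop origin',a,b)
    ims.append(cv2.resize(cv2.cvtColor(c['image'],cv2.COLOR_RGB2BGR)[b:b+50,a:a+44],None,fx=9,fy=9,interpolation=cv2.INTER_CUBIC))
cv2.imwrite('pics/v3.png',cv2.hconcat(ims))
E
```

```text
{'clock': np.float64(6.55), 'eef_pos': array([0.4916, 0.0446, 0.2084]), 'ft_force': array([ 0.0313,  0.5302, -3.2327])}
side 0.12 10 [0.6461 0.0409 0.1332]
side 0.14 18 [0.6471 0.0393 0.1503]
side 0.16 20 [0.6467 0.0413 0.1715]
side 0.18 19 [0.6476 0.0411 0.1902]
side (0.6455, 0.045, 0.1085) [276.  165.6]
side (0.6455, 0.045, 0.125) [276.3 160.5]
crop origin 254 130
scene 0.12 9 [0.6467 0.0475 0.1344]
scene 0.14 15 [0.646  0.0491 0.1491]
scene 0.16 10 [0.6462 0.0486 0.1678]
scene 0.18 13 [0.6463 0.0488 0.1919]
scene (0.6455, 0.045, 0.1085) [226.9 196.2]
scene (0.6455, 0.045, 0.125) [226.8 191.9]
crop origin 204 161
```

View pics/v3.png

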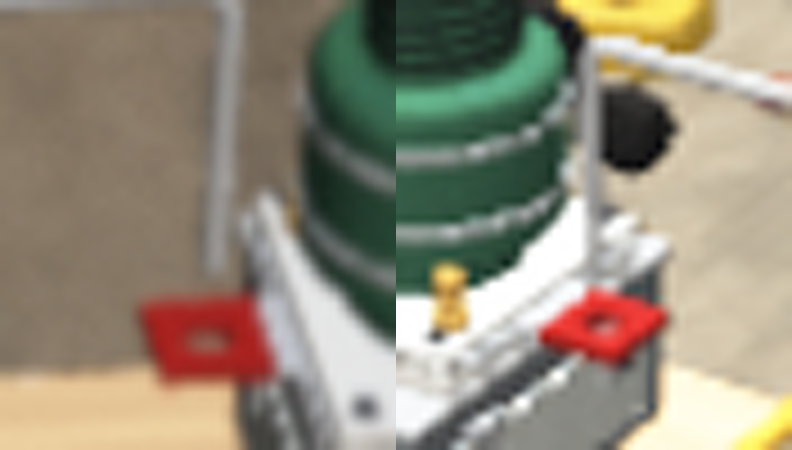

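```bash
python3 - <<'E'
from h import *
for n,h,t in [('side',(277.2,167.9),(277.7,160.2)),('scene',(226.9,196.7),(226.0,192.5))]:
    c=np.load(n+'3.npy',allow_pickle=True).item()
    print(n,ray_plane(c,h,.1055).round(4),ray_plane(c,t,.1285).round(4))
E
```

```text
side [[0.6477 0.0377 0.1055]] [[0.6484 0.0409 0.1285]]
scene [[0.6463 0.0437 0.1055]] [[0.6418 0.0547 0.1285]]
```

jog_arm:
  deltas:
    - {"delta_pos":[0.0017,-0.0083,0],"yaw":0,"fingers":0}
    - {"delta_pos":[0.0017,-0.0083,0.02],"yaw":0,"fingers":0}
    - {"delta_pos":[0.0017,-0.0083,0.04],"yaw":0,"fingers":0}
    - {"delta_pos":[0.0017,-0.0083,0.055],"yaw":0,"fingers":0}
    - {"delta_pos":[0.0017,-0.0083,0.063],"yaw":0,"fingers":0}
    - {"delta_pos":[0.0017,-0.0083,0.068],"yaw":0,"fingers":0}
    - {"delta_pos":[0.0017,-0.0083,0.0715],"yaw":0,"fingers":0}
    - {"delta_pos":[0.0017,-0.0083,0.0715],"yaw":0,"fingers":0}

```text
clock: 7.45
eef_pos: [0.4903, 0.0418, 0.1858]
tool_rot: [-0.004, 1.0, 0.0, -0.0]
ft_force: [-0.2, -0.2, -3.1]
grip_width: 0.0232
grasp_force: 59.6
```

jog_arm:
  deltas:
    - {"delta_pos":[0,0,0.006],"yaw":0,"fingers":0}
    - {"delta_pos":[0,0,0.012],"yaw":0,"fingers":0}
    - {"delta_pos":[0,0,0.016],"yaw":0,"fingers":0}
    - {"delta_pos":[0,0,0.016],"yaw":0,"fingers":0}

```text
clock: 7.85
eef_pos: [0.4901, 0.0418, 0.1808]
tool_rot: [-0.004, 1.0, -0.0, -0.0]
ft_force: [1.0, 0.1, -3.0]
grip_width: 0.0234
grasp_force: 59.6
```

```bash
python3 - <<'E'
from h import *
print(bot.get_obs()['ft_force'].round(2))
ims=[]
for n,(a,b) in [('side',(254,140)),('scene',(204,170))]:
    c=cam(n); ims.append(cv2.resize(cv2.cvtColor(c['image'],cv2.COLOR_RGB2BGR)[b:b+44,a:a+44],None,fx=9,fy=9,interpolation=cv2.INTER_CUBIC))
cv2.imwrite('pics/v4.png',cv2.hconcat(ims))
E
```

```text
[ 1.05  0.1  -2.96]
```

View pics/v4.png

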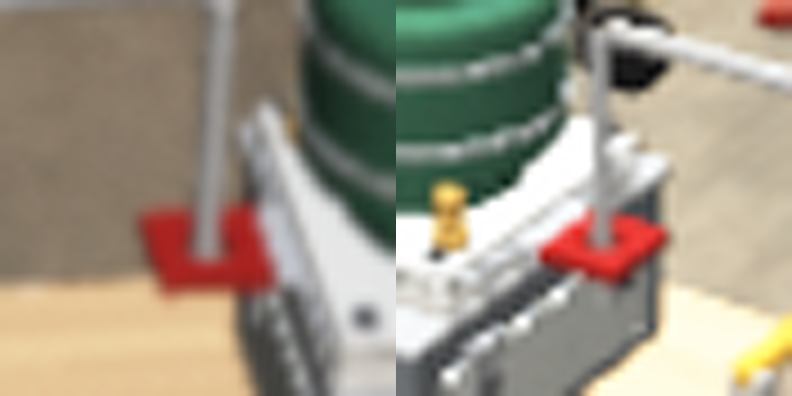

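jog_arm:
  deltas:
    - {"delta_pos":[0,0,0.02],"yaw":0,"fingers":0}
    - {"delta_pos":[0,0,0.04],"yaw":0,"fingers":0}
    - {"delta_pos":[0,0,0.05],"yaw":0,"fingers":0}
    - {"delta_pos":[0,0,0.05],"yaw":0,"fingers":0}

```text
clock: 8.35
eef_pos: [0.4896, 0.0418, 0.1651]
tool_rot: [-0.004, 1.0, -0.0, -0.001]
ft_force: [-0.4, 0.3, -3.3]
grip_width: 0.023
grasp_force: 59.6
```

jog_arm:
  deltas:
    - {"delta_pos":[0.007,0,0],"yaw":0,"fingers":0}
    - {"delta_pos":[0.014,0,0],"yaw":0,"fingers":0}
    - {"delta_pos":[0.021,0,0],"yaw":0,"fingers":0}
    - {"delta_pos":[0.028,0,0],"yaw":0,"fingers":0}
    - {"delta_pos":[0.035,0,0],"yaw":0,"fingers":0}
    - {"delta_pos":[0.042,0,0],"yaw":0,"fingers":0}
    - {"delta_pos":[0.049,0,0],"yaw":0,"fingers":0}
    - {"delta_pos":[0.056,0,0],"yaw":0,"fingers":0}
    - {"delta_pos":[0.063,0,0],"yaw":0,"fingers":0}

```text
clock: 9.25
eef_pos: [0.4714, 0.0417, 0.1663]
tool_rot: [-0.004, 1.0, -0.0, 0.0]
ft_force: [3.5, 0.2, -4.8]
grip_width: 0.0232
grasp_force: 59.3
```

jog_arm:
  deltas:
    - {"delta_pos":[0.008,0,0],"yaw":0,"fingers":0}
    - {"delta_pos":[0.016,0,0],"yaw":0,"fingers":0}
    - {"delta_pos":[0.024,0,0],"yaw":0,"fingers":0}
    - {"delta_pos":[0.032,0,0],"yaw":0,"fingers":0}
    - {"delta_pos":[0.04,0,0],"yaw":0,"fingers":0}
    - {"delta_pos":[0.048,0,0],"yaw":0,"fingers":0}
    - {"delta_pos":[0.056,0,0],"yaw":0,"fingers":0}
    - {"delta_pos":[0.064,0,0],"yaw":0,"fingers":0}
    - {"delta_pos":[0.072,0,0],"yaw":0,"fingers":0}

```text
clock: 10.15
eef_pos: [0.4496, 0.0415, 0.1661]
tool_rot: [-0.004, 1.0, -0.0, 0.0]
ft_force: [3.6, 0.2, -3.0]
grip_width: 0.0232
grasp_force: 59.4
```

```bash
cat > look.py <<'E'
from h import *
o=bot.get_obs(); print({k:np.round(o[k],4) for k in ['clock','eef_pos','ft_force']})
for n in ['side','scene']:
    c=cam(n); P=cloud(c); hsv=cv2.cvtColor(c['image'],cv2.COLOR_RGB2HSV); H,S,V=[hsv[...,i].astype(int) for i in range(3)]
    t=(((H<6)|(H>174))&(S>120)&(P[...,2]>.085)&(P[...,2]<.12)&(P[...,1]>-.02)&(P[...,1]<.1)&(P[...,0]<.69)).astype(np.uint8)
    q=P[t>0]; print(n,'tab x',np.percentile(q[:,0],[2,50,98]).round(4))
    m=(P[...,2]>.16)&(P[...,2]<.23)&(H>8)&(H<24)&(S>60)&(P[...,0]>.3)&(P[...,0]<.56)&(P[...,1]>0)&(P[...,1]<.1); q=P[m]
    x0=o['eef_pos'][0]
    for a in(-.035,.035):
        w=q[abs(q[:,0]-x0-a)<.012]; print('  handle z',w[:,2].min().round(4),w[:,2].max().round(4),np.median(w[:,2]).round(4))
E
python3 look.py
```

```text
{'clock': np.float64(10.15), 'eef_pos': array([0.4496, 0.0415, 0.1661]), 'ft_force': array([ 3.6335,  0.1962, -2.9935])}
side tab x [0.592  0.6108 0.626 ]
  handle z 0.1714 0.2021 0.1919
  handle z 0.1709 0.2021 0.1924
scene tab x [0.5895 0.6048 0.624 ]
  handle z 0.1709 0.2012 0.1907
  handle z 0.1707 0.2019 0.1879
```

jog_arm:
  deltas:
    - {"delta_pos":[0.005,0,0],"yaw":0,"fingers":0}
    - {"delta_pos":[0.01,0,0],"yaw":0,"fingers":0}
    - {"delta_pos":[0.015,0,0],"yaw":0,"fingers":0}
    - {"delta_pos":[0.02,0,0],"yaw":0,"fingers":0}
    - {"delta_pos":[0.025,0,0],"yaw":0,"fingers":0}
    - {"delta_pos":[0.03,0,0],"yaw":0,"fingers":0}
    - {"delta_pos":[0.035,0,0],"yaw":0,"fingers":0}
    - {"delta_pos":[0.04,0,0],"yaw":0,"fingers":0}

```text
clock: 11.05
eef_pos: [0.4393, 0.0415, 0.1661]
tool_rot: [-0.003, 1.0, -0.0, 0.002]
ft_force: [9.0, -1.0, -8.1]
grip_width: 0.0231
grasp_force: 59.0
```

jog_arm:
  deltas:
    - {"delta_pos":[0.003,0,0],"yaw":0,"fingers":0}
    - {"delta_pos":[0.006,0,0],"yaw":0,"fingers":0}

```text
clock: 11.25
eef_pos: [0.4382, 0.0415, 0.1662]
tool_rot: [-0.003, 1.0, -0.0, 0.002]
ft_force: [11.1, -0.6, -9.0]
grip_width: 0.0229
grasp_force: 59.1
```

jog_arm:
  deltas:
    - {"delta_pos":[0.003,0,0],"yaw":0,"fingers":0}
    - {"delta_pos":[0.006,0,0],"yaw":0,"fingers":0}

```text
clock: 11.45
eef_pos: [0.4369, 0.0414, 0.1661]
tool_rot: [-0.003, 1.0, -0.0, 0.003]
ft_force: [12.0, -0.3, -9.7]
grip_width: 0.0233
grasp_force: 59.2
```

jog_arm:
  deltas:
    - {"delta_pos":[0.003,0,0],"yaw":0,"fingers":0}
    - {"delta_pos":[0.006,0,0],"yaw":0,"fingers":0}

```text
clock: 11.65
eef_pos: [0.4356, 0.0415, 0.1661]
tool_rot: [-0.003, 1.0, -0.0, 0.003]
ft_force: [14.5, 0.1, -10.9]
grip_width: 0.0234
grasp_force: 59.2
```

```bash
python3 look.py
```

```text
{'clock': np.float64(11.65), 'eef_pos': array([0.4356, 0.0415, 0.1661]), 'ft_force': array([ 14.4652,   0.1333, -10.9374])}
side tab x [0.5787 0.598  0.6118]
  handle z 0.1742 0.2019 0.1934
  handle z 0.172 0.2018 0.1918
scene tab x [0.5775 0.5923 0.6123]
  handle z 0.1716 0.2026 0.1936
  handle z 0.1729 0.2014 0.1881
```

jog_arm:
  deltas:
    - {"delta_pos":[0,0,0.003],"yaw":0,"fingers":0}
    - {"delta_pos":[0,0,0.006],"yaw":0,"fingers":0}

```text
clock: 11.95
eef_pos: [0.4345, 0.0415, 0.1648]
tool_rot: [-0.003, 1.0, 0.0, 0.002]
ft_force: [6.6, -0.3, -1.9]
grip_width: 0.023
grasp_force: 60.2
```

```bash
python3 look.py
```

```text
{'clock': np.float64(11.95), 'eef_pos': array([0.4345, 0.0415, 0.1648]), 'ft_force': array([ 6.5618, -0.2817, -1.8888])}
side tab x [0.577  0.5969 0.6106]
  handle z 0.1686 0.2004 0.19
  handle z 0.1703 0.2022 0.1919
scene tab x [0.5777 0.5909 0.6112]
  handle z 0.1695 0.2014 0.1911
  handle z 0.1688 0.201 0.1867
```

jog_arm:
  deltas:
    - {"delta_pos":[0.003,0,0],"yaw":0,"fingers":0}
    - {"delta_pos":[0.003,0,0],"yaw":0,"fingers":0}

```text
clock: 12.25
eef_pos: [0.4344, 0.0415, 0.165]
tool_rot: [-0.003, 1.0, 0.0, 0.003]
ft_force: [9.0, -1.0, -5.7]
grip_width: 0.0233
grasp_force: 59.9
```

```bash
python3 look.py
```

```text
{'clock': np.float64(12.25), 'eef_pos': array([0.4344, 0.0415, 0.165 ]), 'ft_force': array([ 9.0299, -0.9699, -5.7493])}
side tab x [0.5772 0.5964 0.6109]
  handle z 0.169 0.201 0.1895
  handle z 0.171 0.2015 0.1918
scene tab x [0.5759 0.5897 0.6107]
  handle z 0.1716 0.2003 0.1903
  handle z 0.1685 0.2022 0.1865
```

jog_arm:
  deltas:
    - {"delta_pos":[0.003,0,0.002],"yaw":0,"fingers":0}
    - {"delta_pos":[0.003,0,0.002],"yaw":0,"fingers":0}
    - {"delta_pos":[0.003,0,0.002],"yaw":0,"fingers":0}

```text
clock: 12.65
eef_pos: [0.4341, 0.0414, 0.1647]
tool_rot: [-0.003, 1.0, 0.0, 0.004]
ft_force: [10.5, -0.0, -5.8]
grip_width: 0.023
grasp_force: 59.9
```

```bash
python3 look.py; python3 - <<'E'
from h import *
for f in ['side0','scene0','side3','scene3']:
    c=np.load(f+'.npy',allow_pickle=True).item(); P=cloud(c); hsv=cv2.cvtColor(c['image'],cv2.COLOR_RGB2HSV); H,S,V=[hsv[...,i].astype(int) for i in range(3)]
    t=(((H<6)|(H>174))&(S>120)&(P[...,2]>.085)&(P[...,2]<.12)&(P[...,1]>-.02)&(P[...,1]<.1)&(P[...,0]<.69))
    q=P[t]; print(f,np.percentile(q[:,0],[2,50,98]).round(4))
E
```

```text
{'clock': np.float64(12.65), 'eef_pos': array([0.4341, 0.0414, 0.1647]), 'ft_force': array([10.4762, -0.0359, -5.8115])}
side tab x [0.5773 0.596  0.6107]
  handle z 0.1671 0.2016 0.1891
  handle z 0.1714 0.2003 0.1911
scene tab x [0.5771 0.5907 0.6119]
  handle z 0.17 0.2 0.1911
  handle z 0.1698 0.2033 0.186
side0 [0.6287 0.6468 0.6619]
scene0 [0.6278 0.6453 0.6648]
side3 [0.6289 0.6465 0.6621]
scene3 [0.6289 0.645  0.6662]
```

jog_arm:
  deltas:
    - {"delta_pos":[0.003,0,0.004],"yaw":0,"fingers":0}
    - {"delta_pos":[0.004,0,0.004],"yaw":0,"fingers":0}
    - {"delta_pos":[0.004,0,0.004],"yaw":0,"fingers":0}
    - {"delta_pos":[0.004,0,0.004],"yaw":0,"fingers":0}

```text
clock: 13.15
eef_pos: [0.4335, 0.0416, 0.1638]
tool_rot: [-0.003, 1.0, 0.0, 0.004]
ft_force: [11.3, -0.7, -5.2]
grip_width: 0.0231
grasp_force: 59.9
```

jog_arm:
  deltas:
    - {"delta_pos":[0.003,0,0.002],"yaw":0,"fingers":0}
    - {"delta_pos":[0.004,0,0.002],"yaw":0,"fingers":0}
    - {"delta_pos":[0.004,0,0.002],"yaw":0,"fingers":0}

```text
clock: 13.45
eef_pos: [0.4332, 0.0416, 0.1634]
tool_rot: [-0.003, 1.0, 0.0, 0.005]
ft_force: [13.4, -0.3, -5.0]
grip_width: 0.0231
grasp_force: 59.9
```

```bash
python3 look.py
```

```text
{'clock': np.float64(13.45), 'eef_pos': array([0.4332, 0.0416, 0.1634]), 'ft_force': array([13.3502, -0.3253, -4.9523])}
side tab x [0.5772 0.5971 0.6106]
  handle z 0.1685 0.1989 0.1882
  handle z 0.1682 0.2006 0.1894
scene tab x [0.5768 0.59   0.612 ]
  handle z 0.1676 0.1988 0.1863
  handle z 0.168 0.2003 0.1857
```

jog_arm:
  deltas:
    - {"delta_pos":[-0.006,0,-0.004],"yaw":0,"fingers":0}
    - {"delta_pos":[-0.012,0,-0.008],"yaw":0,"fingers":0}
    - {"delta_pos":[-0.018,0,-0.008],"yaw":0,"fingers":0}
    - {"delta_pos":[-0.022,0,-0.008],"yaw":0,"fingers":0}
    - {"delta_pos":[-0.022,0,-0.008],"yaw":0,"fingers":0}
    - {"delta_pos":[-0.022,0,-0.008],"yaw":0,"fingers":0}

```text
clock: 14.15
eef_pos: [0.4347, 0.0415, 0.1642]
tool_rot: [-0.004, 1.0, 0.0, -0.0]
ft_force: [3.3, 0.1, -1.5]
grip_width: 0.0232
grasp_force: 60.4
```

```bash
python3 look.py; python3 - <<'E'
from h import *
ims=[]
for n,X in [('side',(.594,.042,.125)),('scene',(.594,.042,.125))]:
    c=cam(n); p=cv2.projectPoints(np.array([X]),np.array(c['rvec'],float),np.array(c['tvec'],float),np.array([[c['fx'],0,c['cx']],[0,c['fy'],c['cy']],[0,0,1.]]),None)[0].ravel()
    a,b=int(p[0])-28,int(p[1])-28; ims.append(cv2.resize(cv2.cvtColor(c['image'],cv2.COLOR_RGB2BGR)[b:b+50,a:a+56],None,fx=7,fy=7,interpolation=cv2.INTER_CUBIC))
cv2.imwrite('pics/v5.png',cv2.hconcat(ims))
E
```

```text
{'clock': np.float64(14.15), 'eef_pos': array([0.4347, 0.0415, 0.1642]), 'ft_force': array([ 3.2662,  0.0593, -1.4788])}
side tab x [0.5773 0.5957 0.6112]
  handle z 0.1691 0.2001 0.1898
  handle z 0.1713 0.2004 0.1903
scene tab x [0.5763 0.5911 0.6114]
  handle z 0.169 0.2004 0.1901
  handle z 0.1658 0.1995 0.1861
```

View pics/v5.png

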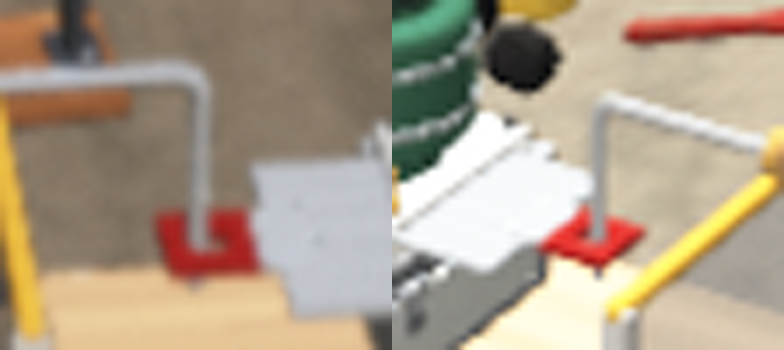

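jog_arm:
  deltas:
    - {"delta_pos":[-0.006,0,0],"yaw":0,"fingers":0}
    - {"delta_pos":[-0.012,0,0],"yaw":0,"fingers":0}
    - {"delta_pos":[-0.016,0,0],"yaw":0,"fingers":0}
    - {"delta_pos":[-0.016,0,0],"yaw":0,"fingers":0}
    - {"delta_pos":[-0.016,0,0],"yaw":0,"fingers":0}

```text
clock: 14.85
eef_pos: [0.4391, 0.0415, 0.1639]
tool_rot: [-0.004, 1.0, -0.0, -0.001]
ft_force: [-0.6, -0.0, -2.6]
grip_width: 0.0232
grasp_force: 60.4
```

```bash
python3 look.py
```

```text
{'clock': np.float64(14.85), 'eef_pos': array([0.4391, 0.0415, 0.1639]), 'ft_force': array([-0.6312, -0.0291, -2.6114])}
side tab x [0.5778 0.5931 0.6111]
  handle z 0.1699 0.1992 0.1888
  handle z 0.1681 0.2001 0.1897
scene tab x [0.577  0.5908 0.612 ]
  handle z 0.1705 0.2006 0.1892
  handle z 0.1698 0.1993 0.1846
```

jog_arm:
  deltas:
    - {"delta_pos":[0,0,-0.02],"yaw":0,"fingers":0}
    - {"delta_pos":[0,0,-0.045],"yaw":0,"fingers":0}
    - {"delta_pos":[0,0,-0.075],"yaw":0,"fingers":0}
    - {"delta_pos":[0,0,-0.11],"yaw":0,"fingers":0}
    - {"delta_pos":[0,0,-0.18],"yaw":0,"fingers":0}
    - {"delta_pos":[0,0,-0.27],"yaw":0,"fingers":0}
    - {"delta_pos":[0,0,-0.36],"yaw":0,"fingers":0}
    - {"delta_pos":[0,0,-0.42],"yaw":0,"fingers":0}
    - {"delta_pos":[0,0,-0.42],"yaw":0,"fingers":0}
    - {"delta_pos":[0,0,-0.42],"yaw":0,"fingers":0}

```text
clock: 15.95
eef_pos: [0.4396, 0.0415, 0.2905]
tool_rot: [-0.004, 1.0, 0.0, 0.0]
ft_force: [0.7, -0.1, -3.5]
grip_width: 0.0233
grasp_force: 60.4
```

```bash
python3 - <<'E'
from h import *
o=bot.get_obs(); x0=o['eef_pos'][0]; print(o['eef_pos'])
for n in ['side','scene']:
    c=cam(n); P=cloud(c); hsv=cv2.cvtColor(c['image'],cv2.COLOR_RGB2HSV); H,S,V=[hsv[...,i].astype(int) for i in range(3)]
    t=(((H<6)|(H>174))&(S>120)&(P[...,2]>.085)&(P[...,2]<.12)&(P[...,1]>-.02)&(P[...,1]<.1)&(P[...,0]<.69))
    print(n,'tab',np.percentile(P[t][:,0],[2,50,98]).round(4))
    k=(c['range_z']>0)&(P[...,1]>0)&(P[...,1]<.1)
    for a in(-.1,-.08,.08,.1,.12):
        q=P[k&(abs(P[...,0]-x0-a)<.008)&(P[...,2]>.29)&(P[...,2]<.33)]; print('  rod',a,len(q),np.median(q,0).round(4) if len(q) else '')
    for a in (.22,.24,.26,.28):
        q=P[k&(P[...,2]>=a)&(P[...,2]<a+.02)&(abs(P[...,0]-x0-.155)<.02)]; print('  hook',a,len(q),np.median(q,0).round(4) if len(q) else '')
E
```

```text
[0.43964277 0.04146057 0.29049   ]
side tab [0.5778 0.5953 0.6111]
  rod -0.1 35 [0.3401 0.0364 0.3106]
  rod -0.08 28 [0.3593 0.0359 0.3101]
  rod 0.08 21 [0.5202 0.0363 0.31  ]
  rod 0.1 25 [0.5399 0.0367 0.3113]
  rod 0.12 21 [0.5603 0.0371 0.3112]
  hook 0.22 21 [0.5951 0.037  0.2311]
  hook 0.24 20 [0.5946 0.0372 0.2491]
  hook 0.26 26 [0.596  0.0377 0.2692]
  hook 0.28 20 [0.5957 0.0379 0.2896]
scene tab [0.5765 0.5937 0.6126]
  rod -0.1 21 [0.3399 0.0434 0.3094]
  rod -0.08 11 [0.3596 0.0461 0.3106]
  rod 0.08 14 [0.5208 0.0448 0.3092]
  rod 0.1 10 [0.5401 0.0459 0.3097]
  rod 0.12 11 [0.5568 0.0464 0.3107]
  hook 0.22 17 [0.5939 0.0443 0.2305]
  hook 0.24 15 [0.5947 0.0441 0.2512]
  hook 0.26 20 [0.5952 0.0431 0.2712]
  hook 0.28 15 [0.5935 0.046  0.2903]
```

jog_arm:
  deltas:
    - {"delta_pos":[-0.02,0.1,0],"yaw":0.0,"fingers":0}
    - {"delta_pos":[-0.048,0.24,0],"yaw":-0.03,"fingers":0}
    - {"delta_pos":[-0.076,0.38,0],"yaw":-0.05,"fingers":0}
    - {"delta_pos":[-0.105,0.52,0],"yaw":-0.07,"fingers":0}
    - {"delta_pos":[-0.133,0.66,0],"yaw":-0.09,"fingers":0}
    - {"delta_pos":[-0.16,0.79,0],"yaw":-0.11,"fingers":0}
    - {"delta_pos":[-0.18,0.9,0],"yaw":-0.122,"fingers":0}
    - {"delta_pos":[-0.194,0.965,0],"yaw":-0.122,"fingers":0}
    - {"delta_pos":[-0.198,0.983,0],"yaw":-0.122,"fingers":0}
    - {"delta_pos":[-0.198,0.983,0],"yaw":-0.122,"fingers":0}
    - {"delta_pos":[-0.198,0.983,0],"yaw":-0.122,"fingers":0}

```text
clock: 17.15
eef_pos: [0.4966, 0.3357, 0.2895]
tool_rot: [-0.051, 0.999, -0.001, -0.001]
ft_force: [-0.1, -0.5, -2.0]
grip_width: 0.0231
grasp_force: 60.3
```

jog_arm:
  deltas:
    - {"delta_pos":[0,0.002,0.08],"yaw":0,"fingers":0}
    - {"delta_pos":[0,0.002,0.18],"yaw":0,"fingers":0}
    - {"delta_pos":[0,0.002,0.28],"yaw":0,"fingers":0}
    - {"delta_pos":[0,0.002,0.37],"yaw":0,"fingers":0}
    - {"delta_pos":[0,0.002,0.44],"yaw":0,"fingers":0}
    - {"delta_pos":[0,0.002,0.49],"yaw":0,"fingers":0}
    - {"delta_pos":[0,0.002,0.53],"yaw":0,"fingers":0}
    - {"delta_pos":[0,0.002,0.56],"yaw":0,"fingers":0}
    - {"delta_pos":[0,0.002,0.575],"yaw":0,"fingers":0}
    - {"delta_pos":[0,0.002,0.583],"yaw":0,"fingers":0}
    - {"delta_pos":[0,0.002,0.583],"yaw":0,"fingers":0}

```text
clock: 18.25
eef_pos: [0.497, 0.3374, 0.1157]
tool_rot: [-0.051, 0.999, 0.0, 0.0]
ft_force: [-0.1, 0.8, -3.2]
grip_width: 0.0231
grasp_force: 60.5
```

jog_arm:
  deltas:
    - {"delta_pos":[0,-0.003,0.004],"yaw":0,"fingers":0}
    - {"delta_pos":[0,-0.003,0.008],"yaw":0,"fingers":0}
    - {"delta_pos":[0,-0.003,0.01],"yaw":0,"fingers":0}
    - {"delta_pos":[0,-0.003,0.01],"yaw":0,"fingers":0}

```text
clock: 18.65
eef_pos: [0.4973, 0.3366, 0.1134]
tool_rot: [-0.051, 0.999, 0.0, 0.001]
ft_force: [-1.3, -1.8, 3.7]
grip_width: 0.0236
grasp_force: 61.0
```

Seated (upward force from the forks). Open gradually and retreat upward.

jog_arm:
  deltas:
    - {"delta_pos":[0,0,0],"yaw":0,"fingers":0.35}
    - {"delta_pos":[0,0,0],"yaw":0,"fingers":0.4}
    - {"delta_pos":[0,0,0],"yaw":0,"fingers":0.6}
    - {"delta_pos":[0,0,0],"yaw":0,"fingers":0.8}
    - {"delta_pos":[0,0,0],"yaw":0,"fingers":1}
    - {"delta_pos":[0,0,0],"yaw":0,"fingers":1}
    - {"delta_pos":[0,0,0],"yaw":0,"fingers":1}
    - {"delta_pos":[0,0,0],"yaw":0,"fingers":1}

```text
clock: 19.45
eef_pos: [0.4969, 0.3365, 0.1123]
tool_rot: [-0.051, 0.999, -0.0, -0.0]
ft_force: [0.1, 1.6, -0.2]
grip_width: 0.0856
grasp_force: 0.0
```

jog_arm:
  deltas:
    - {"delta_pos":[0,0,-0.06],"yaw":0,"fingers":1}
    - {"delta_pos":[0,0,-0.15],"yaw":0,"fingers":1}
    - {"delta_pos":[0,0,-0.3],"yaw":0,"fingers":1}
    - {"delta_pos":[0,0,-0.45],"yaw":0,"fingers":1}
    - {"delta_pos":[0,0,-0.6],"yaw":0,"fingers":1}
    - {"delta_pos":[0,0,-0.7],"yaw":0,"fingers":1}
    - {"delta_pos":[0,0,-0.7],"yaw":0,"fingers":1}
    - {"delta_pos":[0,0,-0.7],"yaw":0,"fingers":1}

```text
clock: 20.25
eef_pos: [0.4972, 0.3367, 0.3229]
tool_rot: [-0.051, 0.999, 0.0, 0.001]
ft_force: [0.2, 1.0, -0.4]
grip_width: 0.085
grasp_force: 0.0
```

```bash
python3 - <<'E'
from h import *
print(bot.get_obs()['grip_width'])
c=cam('wrist'); save(c,'w9.png')
P=cloud(c,True); hsv=cv2.cvtColor(c['image'],cv2.COLOR_RGB2HSV); H,S,V=[hsv[...,i].astype(int) for i in range(3)]
m2=(H>8)&(H<24)&(S>60)&(P[...,2]>.118)&(P[...,2]<.155)&(P[...,1]>.25)&(P[...,1]<.45)
n,l,st,ce=cv2.connectedComponentsWithStats(m2.astype(np.uint8)); k=1+st[1:,4].argmax()
ct=max(cv2.findContours((l==k).astype(np.uint8),0,1)[0],key=cv2.contourArea)[:,0]
print(cv2.minAreaRect(ray_plane(c,ct,.147,True)[:,:2].astype(np.float32)*1000),P[l==k][:,2].max())
for a,b in[(.6,.63),(.63,.66),(.38,.40),(.41,.43)]:
  s=(P[...,0]>a)&(P[...,0]<b)&(P[...,1]>.27)&(P[...,1]<.42)&(P[...,2]>.125)&(P[...,2]<.145); print(a,b,s.sum(),P[s].mean(0).round(4) if s.any() else '')
E
```

```text
0.08500769068783413
((497.8223876953125, 338.0383605957031), (113.20954132080078, 23.62324333190918), 6.045261383056641) 0.14836497975039883
0.6 0.63 137 [0.6148 0.35   0.1335]
0.63 0.66 77 [0.6389 0.3522 0.1334]
0.38 0.4 90 [0.3908 0.3269 0.1417]
0.41 0.43 389 [0.4173 0.3292 0.1359]
```

View pics/w9.png

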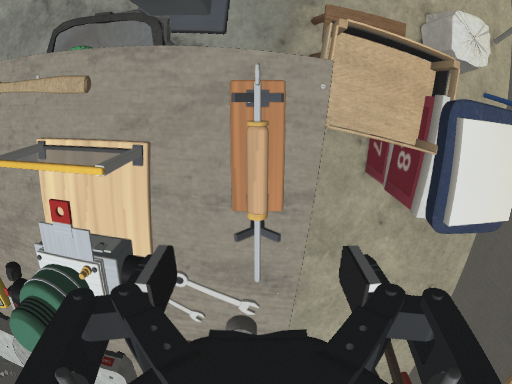

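```bash
python3 - <<'E'
from h import *
for n in ['side','scene','wrist']:
    c=cam(n); f=n=='wrist'; P=cloud(c,f); ok=c['range_z']>0
    hsv=cv2.cvtColor(c['image'],cv2.COLOR_RGB2HSV); H,S,V=[hsv[...,i].astype(int) for i in range(3)]
    k=ok&(P[...,0]>.55)&(P[...,0]<.80)&(P[...,1]>-.08)&(P[...,1]<.16)&(S<70)
    for lo,hi in[(.02,.05),(.05,.08),(.08,.098),(.1,.125)]:
        q=P[k&(P[...,2]>lo)&(P[...,2]<hi)]
        print(n,lo,len(q),np.percentile(q[:,0],[1,3,6,10,20,50]).round(4) if len(q)>5 else '', np.percentile(q[:,1],[2,98]).round(3) if len(q)>5 else '')
    q=P[ok&(H>20)&(H<32)&(S>150)&(V>120)&(P[...,2]>.135)&(P[...,2]<.16)&(P[...,1]<.2)]; print('  rail',np.percentile(q[:,0],[2,50,98]).round(4))
    q=P[ok&(H<28)&(H>10)&(S>50)&(P[...,2]>.004)&(P[...,2]<.025)&(P[...,0]>.45)&(P[...,0]<.8)&(P[...,1]>-.12)&(P[...,1]<.2)]; print('  board',np.percentile(q,[1,99],axis=0).round(4))
    t=(((H<6)|(H>174))&(S>120)&(P[...,2]>.085)&(P[...,2]<.12)&(P[...,1]>-.02)&(P[...,1]<.1)&(P[...,0]<.69)); q=P[t&ok]; print('  tab',np.percentile(q[:,:2],[1,50,99],axis=0).round(4))
    cs,_=cv2.findContours(t.astype(np.uint8),cv2.RETR_CCOMP,cv2.CHAIN_APPROX_NONE)
    for x in cs:
        if len(x)>5: print('   cnt',len(x),ray_plane(c,x[:,0].mean(0),.1055,f).round(4))
E
```

```text
side 0.02 360 [0.6711 0.6715 0.6719 0.6724 0.6785 0.7132] [-0.049  0.061]
side 0.05 396 [0.6689 0.6704 0.6713 0.672  0.6749 0.7077] [-0.049  0.03 ]
side 0.08 390 [0.6728 0.674  0.6748 0.6785 0.6883 0.72  ] [-0.05  -0.002]
side 0.1 995 [0.6174 0.6211 0.625  0.6298 0.6423 0.6748] [-0.028  0.09 ]
  rail [0.5115 0.5148 0.5183]
  board [[ 0.5    -0.0838  0.0047]
 [ 0.7784  0.1491  0.02  ]]
  tab [[0.5776 0.0161]
 [0.5952 0.038 ]
 [0.6111 0.0579]]
   cnt 39 [[0.5954 0.0411 0.1055]]
   cnt 10 [[0.5959 0.0377 0.1055]]
scene 0.02 300 [0.667  0.6684 0.6696 0.6702 0.6718 0.6749] [-0.018  0.159]
scene 0.05 350 [0.667  0.6686 0.6695 0.6703 0.6725 0.6941] [0.048 0.159]
scene 0.08 250 [0.6702 0.6717 0.6725 0.6737 0.6779 0.7128] [-0.037  0.153]
scene 0.1 622 [0.6168 0.6201 0.6241 0.6291 0.6436 0.6757] [-0.011  0.111]
  rail [0.5079 0.5157 2.222 ]
  board [[ 0.4963 -0.0765  0.0042]
 [ 0.7766  0.1674  0.0226]]
  tab [[0.5768 0.0227]
 [0.5945 0.0452]
 [0.6126 0.0639]]
   cnt 29 [[0.5958 0.0436 0.1055]]
   cnt 6 [[0.5938 0.045  0.1055]]
wrist 0.02 397 [0.6699 0.6704 0.6705 0.6707 0.6712 0.6732] [0.055 0.15 ]
wrist 0.05 674 [0.6662 0.6681 0.6686 0.6693 0.671  0.6775] [0.073 0.151]
wrist 0.08 594 [0.6713 0.6718 0.6723 0.6728 0.6742 0.689 ] [-0.041  0.132]
wrist 0.1 2688 [0.6158 0.6201 0.6221 0.6258 0.6354 0.6654] [-0.013  0.109]
  rail [0.5094 0.5137 0.518 ]
  board [[ 0.4993 -0.0708  0.0065]
 [ 0.6956  0.1635  0.0164]]
  tab [[0.5766 0.0252]
 [0.5945 0.0459]
 [0.6126 0.0631]]
   cnt 78 [[0.595  0.0445 0.1055]]
   cnt 23 [[0.5947 0.0447 0.1055]]
```

jog_arm:
  deltas:
    - {"delta_pos":[0,0,0.12],"yaw":0,"fingers":1}
    - {"delta_pos":[0,0,0.25],"yaw":0,"fingers":1}
    - {"delta_pos":[0,0,0.39],"yaw":0,"fingers":1}
    - {"delta_pos":[0,0,0.52],"yaw":0,"fingers":1}
    - {"delta_pos":[0,0,0.62],"yaw":0,"fingers":1}
    - {"delta_pos":[0,0,0.68],"yaw":0,"fingers":1}
    - {"delta_pos":[0,0,0.698],"yaw":0,"fingers":1}
    - {"delta_pos":[0,0,0.7],"yaw":0,"fingers":1}
    - {"delta_pos":[0,0,0.7],"yaw":0,"fingers":1}

```text
clock: 21.35
eef_pos: [0.4974, 0.3368, 0.1131]
tool_rot: [-0.051, 0.999, 0.0, 0.0]
ft_force: [0.4, 0.1, -0.0]
grip_width: 0.0852
grasp_force: 0.0
```

jog_arm:
  deltas:
    - {"delta_pos":[0,0,0],"yaw":0,"fingers":0}
    - {"delta_pos":[0,0,0],"yaw":0,"fingers":0}
    - {"delta_pos":[0,0,0],"yaw":0,"fingers":0}
    - {"delta_pos":[0,0,0],"yaw":0,"fingers":0}
    - {"delta_pos":[0,0,0],"yaw":0,"fingers":0}
    - {"delta_pos":[0,0,0],"yaw":0,"fingers":0}
    - {"delta_pos":[0,0,0],"yaw":0,"fingers":0}
    - {"delta_pos":[0,0,0],"yaw":0,"fingers":0}
    - {"delta_pos":[0,0,0],"yaw":0,"fingers":0}
    - {"delta_pos":[0,0,0],"yaw":0,"fingers":0}

```text
clock: 22.35
eef_pos: [0.4971, 0.3364, 0.1129]
tool_rot: [-0.051, 0.999, 0.0, 0.0]
ft_force: [-1.3, -0.9, 5.3]
grip_width: 0.0232
grasp_force: 59.1
```

jog_arm:
  deltas:
    - {"delta_pos":[0,0,-0.06],"yaw":0,"fingers":0}
    - {"delta_pos":[0,0,-0.14],"yaw":0,"fingers":0}
    - {"delta_pos":[0,0,-0.24],"yaw":0,"fingers":0}
    - {"delta_pos":[0,0,-0.34],"yaw":0,"fingers":0}
    - {"delta_pos":[0,0,-0.44],"yaw":0,"fingers":0}
    - {"delta_pos":[0,0,-0.54],"yaw":0,"fingers":0}
    - {"delta_pos":[0,0,-0.6],"yaw":0,"fingers":0}
    - {"delta_pos":[0,0,-0.6],"yaw":0,"fingers":0}
    - {"delta_pos":[0,0,-0.6],"yaw":0,"fingers":0}

```text
clock: 23.25
eef_pos: [0.4966, 0.3365, 0.2907]
tool_rot: [-0.052, 0.999, -0.0, -0.001]
ft_force: [-0.2, 0.4, -4.8]
grip_width: 0.0236
grasp_force: 59.3
```

jog_arm:
  deltas:
    - {"delta_pos":[0.025,-0.08,0],"yaw":0.0,"fingers":0}
    - {"delta_pos":[0.06,-0.2,0],"yaw":0.02,"fingers":0}
    - {"delta_pos":[0.103,-0.34,0],"yaw":0.04,"fingers":0}
    - {"delta_pos":[0.145,-0.48,0],"yaw":0.06,"fingers":0}
    - {"delta_pos":[0.187,-0.62,0],"yaw":0.08,"fingers":0}
    - {"delta_pos":[0.23,-0.76,0],"yaw":0.1,"fingers":0}
    - {"delta_pos":[0.263,-0.87,0],"yaw":0.122,"fingers":0}
    - {"delta_pos":[0.284,-0.94,0],"yaw":0.122,"fingers":0}
    - {"delta_pos":[0.29,-0.959,0],"yaw":0.122,"fingers":0}
    - {"delta_pos":[0.29,-0.959,0],"yaw":0.122,"fingers":0}
    - {"delta_pos":[0.29,-0.959,0],"yaw":0.122,"fingers":0}

```text
clock: 24.35
eef_pos: [0.4397, 0.042, 0.2914]
tool_rot: [-0.004, 1.0, 0.0, -0.001]
ft_force: [0.1, 0.1, -2.9]
grip_width: 0.0233
grasp_force: 59.6
```

```bash
python3 - <<'E'
from h import *
o=bot.get_obs(); x0=o['eef_pos'][0]; print(o['eef_pos'])
for n in ['side','scene']:
    c=cam(n); P=cloud(c); k=(c['range_z']>0)&(P[...,1]>0)&(P[...,1]<.1)
    for a in (.22,.25,.28):
        q=P[k&(P[...,2]>=a)&(P[...,2]<a+.03)&(abs(P[...,0]-x0-.155)<.02)]; print(n,'  hook',a,len(q),np.median(q,0).round(4) if len(q) else '')
E
```

```text
[0.43972335 0.04202153 0.29135651]
side   hook 0.22 31 [0.5952 0.037  0.2353]
side   hook 0.25 36 [0.5948 0.0376 0.2652]
side   hook 0.28 41 [0.5934 0.037  0.3006]
scene   hook 0.22 17 [0.595  0.0481 0.2342]
scene   hook 0.25 16 [0.5956 0.047  0.2667]
scene   hook 0.28 24 [0.5934 0.0465 0.3005]
```

jog_arm:
  deltas:
    - {"delta_pos":[0,0,0.08],"yaw":0,"fingers":0}
    - {"delta_pos":[0,0,0.18],"yaw":0,"fingers":0}
    - {"delta_pos":[0,0,0.26],"yaw":0,"fingers":0}
    - {"delta_pos":[0,0,0.31],"yaw":0,"fingers":0}
    - {"delta_pos":[0,0,0.335],"yaw":0,"fingers":0}
    - {"delta_pos":[0,0,0.345],"yaw":0,"fingers":0}
    - {"delta_pos":[0,0,0.352],"yaw":0,"fingers":0}
    - {"delta_pos":[0,0,0.352],"yaw":0,"fingers":0}

```text
clock: 25.25
eef_pos: [0.4405, 0.0416, 0.1873]
tool_rot: [-0.004, 1.0, 0.0, 0.001]
ft_force: [0.5, -0.5, -3.4]
grip_width: 0.023
grasp_force: 59.7
```

jog_arm:
  deltas:
    - {"delta_pos":[0,0,0.006],"yaw":0,"fingers":0}
    - {"delta_pos":[0,0,0.012],"yaw":0,"fingers":0}
    - {"delta_pos":[0,0,0.016],"yaw":0,"fingers":0}
    - {"delta_pos":[0,0,0.016],"yaw":0,"fingers":0}

```text
clock: 25.65
eef_pos: [0.4398, 0.0413, 0.1819]
tool_rot: [-0.003, 1.0, -0.0, -0.0]
ft_force: [-0.7, 0.2, -3.1]
grip_width: 0.0228
grasp_force: 59.7
```

jog_arm:
  deltas:
    - {"delta_pos":[0,0,0.03],"yaw":0,"fingers":0}
    - {"delta_pos":[0,0,0.06],"yaw":0,"fingers":0}
    - {"delta_pos":[0,0,0.09],"yaw":0,"fingers":0}
    - {"delta_pos":[0,0,0.11],"yaw":0,"fingers":0}
    - {"delta_pos":[0,0,0.113],"yaw":0,"fingers":0}
    - {"delta_pos":[0,0,0.113],"yaw":0,"fingers":0}

```text
clock: 26.25
eef_pos: [0.4397, 0.0414, 0.1477]
tool_rot: [-0.004, 1.0, -0.0, -0.0]
ft_force: [-0.1, 0.1, -2.5]
grip_width: 0.0232
grasp_force: 59.7
```

jog_arm:
  deltas:
    - {"delta_pos":[0.005,0,0],"yaw":0,"fingers":0}
    - {"delta_pos":[0.01,0,0],"yaw":0,"fingers":0}
    - {"delta_pos":[0.015,0,0],"yaw":0,"fingers":0}
    - {"delta_pos":[0.018,0,0],"yaw":0,"fingers":0}
    - {"delta_pos":[0.018,0,0],"yaw":0,"fingers":0}

```text
clock: 26.75
eef_pos: [0.4352, 0.0414, 0.1484]
tool_rot: [-0.004, 1.0, 0.0, 0.001]
ft_force: [3.0, 0.6, -4.4]
grip_width: 0.0233
grasp_force: 59.4
```

jog_arm:
  deltas:
    - {"delta_pos":[0.004,0,0],"yaw":0,"fingers":0}
    - {"delta_pos":[0.008,0,0],"yaw":0,"fingers":0}

```text
clock: 26.95
eef_pos: [0.4349, 0.0414, 0.1485]
tool_rot: [-0.003, 1.0, 0.0, 0.003]
ft_force: [9.5, -0.2, -8.8]
grip_width: 0.0231
grasp_force: 59.1
```

jog_arm:
  deltas:
    - {"delta_pos":[0.003,0,0],"yaw":0,"fingers":0}
    - {"delta_pos":[0.006,0,0],"yaw":0,"fingers":0}

```text
clock: 27.15
eef_pos: [0.4345, 0.0414, 0.1486]
tool_rot: [-0.003, 1.0, 0.0, 0.004]
ft_force: [14.2, -0.3, -11.9]
grip_width: 0.0232
grasp_force: 59.2
```

jog_arm:
  deltas:
    - {"delta_pos":[0,0,0.003],"yaw":0,"fingers":0}
    - {"delta_pos":[0,0,0.006],"yaw":0,"fingers":0}

```text
clock: 27.35
eef_pos: [0.4337, 0.0414, 0.1479]
tool_rot: [-0.003, 1.0, 0.0, 0.004]
ft_force: [5.3, -0.7, 1.4]
grip_width: 0.023
grasp_force: 60.8
```

jog_arm:
  deltas:
    - {"delta_pos":[0.003,0,0.003],"yaw":0,"fingers":0}
    - {"delta_pos":[0.006,0,0.004],"yaw":0,"fingers":0}

```text
clock: 27.55
eef_pos: [0.4332, 0.0415, 0.1469]
tool_rot: [-0.003, 1.0, 0.0, 0.005]
ft_force: [10.3, -0.3, -3.4]
grip_width: 0.0234
grasp_force: 60.5
```

jog_arm:
  deltas:
    - {"delta_pos":[0.003,0,0.0015],"yaw":0,"fingers":0}
    - {"delta_pos":[0.005,0,0.003],"yaw":0,"fingers":0}

```text
clock: 27.75
eef_pos: [0.4329, 0.0415, 0.1464]
tool_rot: [-0.003, 1.0, 0.0, 0.006]
ft_force: [11.5, 0.5, -2.4]
grip_width: 0.0233
grasp_force: 60.5
```

jog_arm:
  deltas:
    - {"delta_pos":[0.003,0,0.0015],"yaw":0,"fingers":0}
    - {"delta_pos":[0.004,0,0.003],"yaw":0,"fingers":0}

```text
clock: 27.95
eef_pos: [0.4326, 0.0415, 0.1459]
tool_rot: [-0.003, 1.0, 0.0, 0.007]
ft_force: [13.2, 0.3, -2.7]
grip_width: 0.0235
grasp_force: 60.4
```

```bash
sed -i 's/>.16)&(P\[...,2\]<.23/>.145)\&(P[...,2]<.21/' look.py; python3 look.py
```

```text
{'clock': np.float64(27.95), 'eef_pos': array([0.4326, 0.0415, 0.1459]), 'ft_force': array([13.2468,  0.2566, -2.6734])}
side tab x [0.5774 0.5975 0.6109]
  handle z 0.152 0.181 0.1709
  handle z 0.1521 0.1833 0.173
scene tab x [0.5749 0.5908 0.6108]
  handle z 0.1502 0.1811 0.1701
  handle z 0.1535 0.1828 0.168
```

jog_arm:
  deltas:
    - {"delta_pos":[0.003,0,0.0015],"yaw":0,"fingers":0}
    - {"delta_pos":[0.003,0,0.002],"yaw":0,"fingers":0}

```text
clock: 28.25
eef_pos: [0.4306, 0.0415, 0.1449]
tool_rot: [-0.003, 1.0, 0.0, 0.006]
ft_force: [11.1, 0.6, -2.4]
grip_width: 0.0232
grasp_force: 60.3
```

jog_arm:
  deltas:
    - {"delta_pos":[0.003,0,0.0015],"yaw":0,"fingers":0}
    - {"delta_pos":[0.003,0,0.002],"yaw":0,"fingers":0}

```text
clock: 28.45
eef_pos: [0.4279, 0.0414, 0.1438]
tool_rot: [-0.003, 1.0, 0.0, 0.004]
ft_force: [7.6, 0.6, -2.9]
grip_width: 0.0232
grasp_force: 60.5
```

```bash
python3 look.py
```

```text
{'clock': np.float64(28.45), 'eef_pos': array([0.4279, 0.0414, 0.1438]), 'ft_force': array([ 7.5803,  0.5524, -2.8512])}
side tab x [0.5733 0.5925 0.6067]
  handle z 0.1486 0.179 0.1682
  handle z 0.1504 0.1827 0.1708
scene tab x [0.5726 0.5871 0.6059]
  handle z 0.1458 0.1789 0.1685
  handle z 0.1513 0.1808 0.167
```

jog_arm:
  deltas:
    - {"delta_pos":[0.002,0,0.001],"yaw":0,"fingers":0}
    - {"delta_pos":[0.004,0,0.002],"yaw":0,"fingers":0}
    - {"delta_pos":[0.004,0,0.002],"yaw":0,"fingers":0}

```text
clock: 28.85
eef_pos: [0.4278, 0.0414, 0.1434]
tool_rot: [-0.003, 1.0, 0.0, 0.005]
ft_force: [9.8, 0.0, -2.7]
grip_width: 0.0234
grasp_force: 60.4
```

```bash
python3 look.py
```

```text
{'clock': np.float64(28.85), 'eef_pos': array([0.4278, 0.0414, 0.1434]), 'ft_force': array([ 9.7502e+00,  3.9000e-03, -2.6813e+00])}
side tab x [0.5738 0.5923 0.6066]
  handle z 0.1483 0.1778 0.1673
  handle z 0.1511 0.1819 0.1704
scene tab x [0.5728 0.5864 0.6075]
  handle z 0.1469 0.1795 0.1702
  handle z 0.1487 0.18 0.1655
```

jog_arm:
  deltas:
    - {"delta_pos":[-0.006,0,0],"yaw":0,"fingers":0}
    - {"delta_pos":[-0.012,0,0],"yaw":0,"fingers":0}
    - {"delta_pos":[-0.018,0,0],"yaw":0,"fingers":0}
    - {"delta_pos":[-0.024,0,0],"yaw":0,"fingers":0}
    - {"delta_pos":[-0.028,0,0],"yaw":0,"fingers":0}
    - {"delta_pos":[-0.028,0,0],"yaw":0,"fingers":0}
    - {"delta_pos":[-0.028,0,0],"yaw":0,"fingers":0}

```text
clock: 29.65
eef_pos: [0.4296, 0.0412, 0.1406]
tool_rot: [-0.004, 1.0, -0.0, -0.002]
ft_force: [0.6, 0.3, -2.9]
grip_width: 0.0233
grasp_force: 60.4
```

```bash
python3 look.py
```

```text
{'clock': np.float64(29.65), 'eef_pos': array([0.4296, 0.0412, 0.1406]), 'ft_force': array([ 0.5707,  0.2563, -2.867 ])}
side tab x [0.5736 0.5908 0.6064]
  handle z 0.1462 0.1755 0.1661
  handle z 0.1452 0.177 0.1678
scene tab x [0.5718 0.5867 0.6095]
  handle z 0.1463 0.1766 0.1671
  handle z 0.1456 0.1775 0.1613
```

jog_arm:
  deltas:
    - {"delta_pos":[-0.005,0,0],"yaw":0,"fingers":0}
    - {"delta_pos":[-0.009,0,0],"yaw":0,"fingers":0}
    - {"delta_pos":[-0.009,0,0],"yaw":0,"fingers":0}
    - {"delta_pos":[-0.009,0,-0.03],"yaw":0,"fingers":0}
    - {"delta_pos":[-0.009,0,-0.06],"yaw":0,"fingers":0}
    - {"delta_pos":[-0.009,0,-0.06],"yaw":0,"fingers":0}

```text
clock: 30.35
eef_pos: [0.4353, 0.0415, 0.1614]
tool_rot: [-0.004, 1.0, 0.0, 0.002]
ft_force: [1.0, -0.6, -3.1]
grip_width: 0.0235
grasp_force: 60.3
```

jog_arm:
  deltas:
    - {"delta_pos":[0.004,0,-0.03],"yaw":0,"fingers":0}
    - {"delta_pos":[0.004,0,-0.06],"yaw":0,"fingers":0}
    - {"delta_pos":[0.004,0,-0.1],"yaw":0,"fingers":0}
    - {"delta_pos":[0.004,0,-0.16],"yaw":0,"fingers":0}
    - {"delta_pos":[0.004,0,-0.24],"yaw":0,"fingers":0}
    - {"delta_pos":[0.004,0,-0.34],"yaw":0,"fingers":0}
    - {"delta_pos":[0.004,0,-0.43],"yaw":0,"fingers":0}
    - {"delta_pos":[0.004,0,-0.43],"yaw":0,"fingers":0}
    - {"delta_pos":[0.004,0,-0.43],"yaw":0,"fingers":0}

```text
clock: 31.25
eef_pos: [0.4329, 0.0413, 0.2888]
tool_rot: [-0.004, 1.0, 0.0, 0.001]
ft_force: [-0.4, 0.6, -2.7]
grip_width: 0.0233
grasp_force: 60.5
```

```bash
python3 - <<'E'
from h import *
o=bot.get_obs(); x0=o['eef_pos'][0]; print(o['eef_pos'])
for n in ['side','scene']:
    c=cam(n); P=cloud(c); hsv=cv2.cvtColor(c['image'],cv2.COLOR_RGB2HSV); H,S,V=[hsv[...,i].astype(int) for i in range(3)]
    t=(((H<6)|(H>174))&(S>120)&(P[...,2]>.085)&(P[...,2]<.12)&(P[...,1]>-.02)&(P[...,1]<.1)&(P[...,0]<.69))
    print(n,'tab',np.percentile(P[t][:,0],[2,50,98]).round(4))
    k=(c['range_z']>0)&(P[...,1]>0)&(P[...,1]<.1)
    for a in(-.1,-.08,.08,.1,.12):
        q=P[k&(abs(P[...,0]-x0-a)<.008)&(P[...,2]>.29)&(P[...,2]<.33)]; print('  rod',a,len(q),np.median(q,0).round(4) if len(q) else '')
    for a in (.22,.24,.26,.28):
        q=P[k&(P[...,2]>=a)&(P[...,2]<a+.02)&(abs(P[...,0]-x0-.155)<.02)]; print('  hook',a,len(q),np.median(q,0).round(4) if len(q) else '')
E
```

```text
[0.43289263 0.0413366  0.28876315]
side tab [0.5738 0.5912 0.6066]
  rod -0.1 34 [0.3341 0.0372 0.3062]
  rod -0.08 18 [0.353  0.0359 0.3073]
  rod 0.08 24 [0.5139 0.0371 0.3115]
  rod 0.1 20 [0.5326 0.0367 0.312 ]
  rod 0.12 22 [0.5536 0.0378 0.312 ]
  hook 0.22 23 [0.5902 0.0373 0.2318]
  hook 0.24 27 [0.5894 0.0363 0.2511]
  hook 0.26 28 [0.5909 0.037  0.2699]
  hook 0.28 29 [0.5886 0.0381 0.2895]
scene tab [0.5729 0.5904 0.6081]
  rod -0.1 20 [0.3334 0.0431 0.3046]
  rod -0.08 13 [0.3531 0.0445 0.3069]
  rod 0.08 11 [0.5126 0.0463 0.3093]
  rod 0.1 11 [0.5329 0.044  0.3096]
  rod 0.12 13 [0.554  0.0466 0.3122]
  hook 0.22 18 [0.589  0.0465 0.2297]
  hook 0.24 10 [0.5884 0.045  0.2499]
  hook 0.26 13 [0.588  0.0455 0.2703]
  hook 0.28 10 [0.5877 0.0458 0.2929]
```

jog_arm:
  deltas:
    - {"delta_pos":[-0.022,0.1,0],"yaw":0.0,"fingers":0}
    - {"delta_pos":[-0.053,0.24,0],"yaw":-0.03,"fingers":0}
    - {"delta_pos":[-0.085,0.38,0],"yaw":-0.05,"fingers":0}
    - {"delta_pos":[-0.116,0.52,0],"yaw":-0.07,"fingers":0}
    - {"delta_pos":[-0.148,0.66,0],"yaw":-0.09,"fingers":0}
    - {"delta_pos":[-0.177,0.79,0],"yaw":-0.11,"fingers":0}
    - {"delta_pos":[-0.2,0.9,0],"yaw":-0.122,"fingers":0}
    - {"delta_pos":[-0.215,0.965,0],"yaw":-0.122,"fingers":0}
    - {"delta_pos":[-0.22,0.983,0],"yaw":-0.122,"fingers":0}
    - {"delta_pos":[-0.22,0.983,0],"yaw":-0.122,"fingers":0}
    - {"delta_pos":[-0.22,0.983,0],"yaw":-0.122,"fingers":0}

```text
clock: 32.45
eef_pos: [0.4962, 0.3356, 0.2876]
tool_rot: [-0.051, 0.999, -0.001, -0.001]
ft_force: [0.4, 0.0, -2.8]
grip_width: 0.023
grasp_force: 60.4
```

jog_arm:
  deltas:
    - {"delta_pos":[0,0.002,0.08],"yaw":0,"fingers":0}
    - {"delta_pos":[0,0.002,0.18],"yaw":0,"fingers":0}
    - {"delta_pos":[0,0.002,0.28],"yaw":0,"fingers":0}
    - {"delta_pos":[0,0.002,0.37],"yaw":0,"fingers":0}
    - {"delta_pos":[0,0.002,0.44],"yaw":0,"fingers":0}
    - {"delta_pos":[0,0.002,0.49],"yaw":0,"fingers":0}
    - {"delta_pos":[0,0.002,0.53],"yaw":0,"fingers":0}
    - {"delta_pos":[0,0.002,0.56],"yaw":0,"fingers":0}
    - {"delta_pos":[0,0.002,0.57],"yaw":0,"fingers":0}
    - {"delta_pos":[0,0.002,0.57],"yaw":0,"fingers":0}

```text
clock: 33.45
eef_pos: [0.4966, 0.337, 0.1176]
tool_rot: [-0.051, 0.999, 0.0, -0.0]
ft_force: [0.2, -0.8, -3.5]
grip_width: 0.023
grasp_force: 60.5
```

jog_arm:
  deltas:
    - {"delta_pos":[0,-0.002,0.005],"yaw":0,"fingers":0}
    - {"delta_pos":[0,-0.002,0.01],"yaw":0,"fingers":0}
    - {"delta_pos":[0,-0.002,0.014],"yaw":0,"fingers":0}
    - {"delta_pos":[0,-0.002,0.014],"yaw":0,"fingers":0}

```text
clock: 33.85
eef_pos: [0.4973, 0.3369, 0.1147]
tool_rot: [-0.051, 0.999, 0.0, 0.001]
ft_force: [0.2, -2.0, 5.1]
grip_width: 0.0236
grasp_force: 61.5
```

jog_arm:
  deltas:
    - {"delta_pos":[0,0,0],"yaw":0,"fingers":0.35}
    - {"delta_pos":[0,0,0],"yaw":0,"fingers":0.4}
    - {"delta_pos":[0,0,0],"yaw":0,"fingers":0.6}
    - {"delta_pos":[0,0,0],"yaw":0,"fingers":0.8}
    - {"delta_pos":[0,0,0],"yaw":0,"fingers":1}
    - {"delta_pos":[0,0,0],"yaw":0,"fingers":1}
    - {"delta_pos":[0,0,0],"yaw":0,"fingers":1}
    - {"delta_pos":[0,0,0],"yaw":0,"fingers":1}

```text
clock: 34.65
eef_pos: [0.4966, 0.3367, 0.1132]
tool_rot: [-0.051, 0.999, 0.0, -0.0]
ft_force: [0.6, 0.0, -0.2]
grip_width: 0.0854
grasp_force: 0.0
```

jog_arm:
  deltas:
    - {"delta_pos":[0,0,-0.06],"yaw":0,"fingers":1}
    - {"delta_pos":[0,0,-0.15],"yaw":0,"fingers":1}
    - {"delta_pos":[0,0,-0.3],"yaw":0,"fingers":1}
    - {"delta_pos":[0,0,-0.45],"yaw":0,"fingers":1}
    - {"delta_pos":[0,0,-0.6],"yaw":0,"fingers":1}
    - {"delta_pos":[0,0,-0.7],"yaw":0,"fingers":1}
    - {"delta_pos":[0,0,-0.7],"yaw":0,"fingers":1}
    - {"delta_pos":[0,0,-0.7],"yaw":0,"fingers":1}

```text
clock: 35.45
eef_pos: [0.4969, 0.3369, 0.3238]
tool_rot: [-0.051, 0.999, 0.0, 0.001]
ft_force: [1.0, -0.3, -1.8]
grip_width: 0.0855
grasp_force: 0.0
```

```bash
python3 - <<'E'
from h import *
c=cam('wrist'); save(c,'w10.png')
P=cloud(c,True); hsv=cv2.cvtColor(c['image'],cv2.COLOR_RGB2HSV); H,S,V=[hsv[...,i].astype(int) for i in range(3)]
m2=(H>8)&(H<24)&(S>60)&(P[...,2]>.118)&(P[...,2]<.155)&(P[...,1]>.25)&(P[...,1]<.45)
n,l,st,ce=cv2.connectedComponentsWithStats(m2.astype(np.uint8)); k=1+st[1:,4].argmax()
ct=max(cv2.findContours((l==k).astype(np.uint8),0,1)[0],key=cv2.contourArea)[:,0]
print(cv2.minAreaRect(ray_plane(c,ct,.147,True)[:,:2].astype(np.float32)*1000),P[l==k][:,2].max())
for a,b in[(.6,.63),(.63,.66),(.38,.40),(.41,.43)]:
  s=(P[...,0]>a)&(P[...,0]<b)&(P[...,1]>.27)&(P[...,1]<.42)&(P[...,2]>.125)&(P[...,2]<.145); print(a,b,s.sum(),P[s].mean(0).round(4) if s.any() else '')
t=(((H<6)|(H>174))&(S>120)&(P[...,2]>.085)&(P[...,2]<.12)&(P[...,1]>-.02)&(P[...,1]<.1)&(P[...,0]<.69)).astype(np.uint8)
cs,_=cv2.findContours(t,cv2.RETR_CCOMP,cv2.CHAIN_APPROX_NONE)
for x in cs:
    if len(x)>5: print('   tab/hole',len(x),ray_plane(c,x[:,0].mean(0),.1055,True).round(4))
E
```

```text
((497.82025146484375, 337.8959655761719), (113.52496337890625, 23.72237205505371), 5.804725646972656) 0.14798222378988846
0.6 0.63 120 [0.6149 0.3495 0.1339]
0.63 0.66 68 [0.6398 0.3521 0.1334]
0.38 0.4 90 [0.3906 0.3271 0.1414]
0.41 0.43 385 [0.4172 0.3292 0.1359]
   tab/hole 79 [[0.5905 0.0443 0.1055]]
   tab/hole 27 [[0.5889 0.0451 0.1055]]
```

Rod is back at its original pose (within about 1 mm), and the hole is at x ≈ 0.5905, which is where fully open should be.

```bash
python3 -c "
from workcell import bot
print(bot.job_done())"
```

```text
the job is handed in; nothing more can be done
None
```

The job is handed in, though it returned no verdict: the damper clicked over on a second pull and its hole measures at the fully open position (x ≈ 0.590 m), the rod is back in both forks within about 1 mm of where I found it, the gripper is clear, and about 35 s of the 69 s were used.

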